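# Load a culture dish into the drawer of a dish scanner

## Robot

A 7-joint arm with a two-finger parallel gripper is mounted at the origin on a cart in front of the work surface, level with it; the furniture and walls round the work are solid. World frame = base frame: x ahead of the robot, y to its left, z up, the work surface at z = 0. Lengths are in m, angles in rad, forces in N, time in s.
With the tool pointing down it reaches from about 0.375 to 0.925 m from the base axis. Payload 3.1 kg.
Tool frame: the origin (TCP) lies at the very end of the fingers, on their centre line; the grasp point (between the pads) lies 19 mm behind it; y points along the fingers, z is the direction in which the jaws open and shut, and the axes are right-handed (so a half turn about y gives the same grasp; the last joint's range is limited). The gripper opens to 85 mm and grips with 20 to 120 N. Pads are 22 mm wide; open, the fingers measure 114 mm over their backs; the gripper's body (76 mm by 85 mm) begins 54 mm behind the grasp point. The pads swing forward as they close: fully open they stand 13 mm farther back than shut.
Start: joints at [1.13, 0.383, 0.044, 1.598, -0.018, 1.161, -0.05], TCP at [0.219, -0.612, 0.208] pointing down, gripper open.
Joint ranges: [-2.61, 2.61], [-0.41, 2.15], [-1.48, 1.57], [0, 2.5], [-1.57, 4.71], [0.05, 1.97], [-2.85, 2.85]. Speed limits (rad/s): [2.79, 2.79, 3.14, 3.14, 3.14, 3.14, 3.14].

## Interface

Orientations are given as a unit quaternion [w, x, y, z].
In Python, from station import robot gives the robot as it stands.
- The arm moves only by the tool send_rows, never from a script. Its argument "targets" is a list of rows, each a list of 3 entries, a list of its own where there are three numbers: the shift along the tool's x, y, z in cm, then the turn about the tool's y in rad, then the gripper command: -1 is fully open, 1 is shut, values between are in proportion. A call has 1 to 20 rows; each row shifts and turns the pose as measured when the row begins, along the tool's axes as they then stand; what a row does not reach is not made up. A row lasts 1/12 s, in which the tool goes at most 41.7 mm and 7.16 degrees, less where a joint would pass 70% of its speed; a pose out of reach is approached as far as the arm can. A call is refused whole if a number of a shift passes 4.17 or a number of a turn 0.125, either way. A call with a gripper value outside its range is refused whole. The fingers move at their own pace and stop on an object; the grip force is fixed at half the most. Time passes only in rows, so rows that do not move let the fingers close. It gives the time, the measured TCP pose, the force and the opening at its end, in the units of the state.
- robot.state(): the state, without advancing time (a new reading comes with each control period).
- robot.camera(name): name is "scene" or "top" or "wrist"; returns the picture (480x640x3 uint8, red, green, blue); there is no depth.
- robot.get_calibration(name): a dict with "fx", "fy", "cx", "cy" (pixels), "rvec" (rotation vector, rad) and "tvec" (3), from world to camera coordinates, as OpenCV has them; the wrist camera has in their place "hand_eye" (4x4, takes a point from camera to tool coordinates, whose origin is the TCP and whose axes are the tool frame's). Camera axes: x right, y down, z forward; pixel columns grow to the right and rows downward; lengths in m; the calibration is good to about 2 mm. A picture is of the moment at which its call begins: read the wrist's pose just before it. get_calibration takes no time and is no camera call.
- robot.finish_job(): hands the job in, once; it reports no verdict.
The state is a dict: "time": time; "q": joint angles; "joint_velocities": joint speeds; "joint_efforts": joint torques, N m; "tcp_pos": TCP position; "tool_rot": TCP orientation; "ft_force": force on the tool from outside, world axes, zero at the start; "moment": the same for the moment, N m; "width": opening from 0.0 (shut) to 1.0 (fully open).
Only numpy, scipy, OpenCV 4.12 (cv2) and the standard library are available. Lean on these libraries where they do the work, as an engineer would, in place of code of your own. Each camera call takes 0.05 s, during which the arm holds its last target.

## Task

Load the petri dish into the open drawer of the low dish scanner: lay it flat on the drawer's metal plate, slide it along until it drops fully home in the round recess and let go, then push the drawer completely shut. The dish is brittle: keep it level and bear on it only lightly, push the drawer gently, and leave the other things on the bench where they are.

Things in the scene. Friction and masses are not known exactly. Their poses are not given: they have to be found in the camera images.
- dish_centre (a point): centre (half-way up) of the petri dish: a closed round clear plastic dish with pinkish agar, 60 mm diameter, 15 mm high, 30 g, standing upright on the bench; z up
- scanner: low dish scanner, fixed on the bench: a box 200 (x) by 150 (y) by 50 mm (z), grey with white cover. Origin on the bench under the box's centre, z up; -x points out of its front face, roughly to the robot. The loading drawer slides out along -x and stays where left; about 7 N move it. How far it has been left open is not measured and differs each time
- slot (a point): centre of the slot in the scanner's front face (scanner x = -100, y = 0, z = 26.5 mm; scanner's axes). The drawer's bare metal plate, 94 mm wide, comes out of it with its top at z = 20 mm; the slot is 13 mm high above the plate: a dish that is home stands 11 mm above the plate and passes, one that is not home strikes the cover
- recess_when_shut (a point): fixed point on the scanner where the centre of the drawer's recess (on its floor) lies once the drawer is shut: scanner x = -28, y = 0, z = 16 mm; scanner's axes. The recess is round, 62 mm diameter, 4 mm deep. With the drawer as it was left, the recess's centre lies somewhere between scanner x = -175 and -145 mm, y = 0
- panel_when_shut (a point): fixed point on the scanner where the middle of the outer face of the drawer's upright white front panel lies once the drawer is shut: scanner x = -108, y = 0, z = 20 mm; scanner's axes. The panel is 8 mm thick, 110 mm wide, from z = 5 to 35 mm; its inner face is 72 mm in front of the recess's centre, with plain plate between panel and recess
- timer_centre (a point): centre of a small white bench timer, 67 x 63 x 20 mm, loose; not to be disturbed
- counter_centre (a point): centre of a round white tally counter, 51 x 52 x 22 mm, loose; not to be disturbed
- oil_centre (a point): centre of a small brown bottle with white cap, 27 mm diameter, 58 mm high, loose; not to be disturbed
Mind the look-alikes: they are no part of the job. Leave any blue look-alike of the part that bears dish_centre alone.

How it is judged:
By the outcome, as a careful person would: the job done as asked, in the order asked, and still so for the second after the job is handed in, with the robot touching nothing.
It also fails if it takes over 64 s, if anything falls off the work surface, if the arm or the gripper's body presses on something with over 40 N, if the wrist force passes 120 N, or if a joint passes its speed limit or range.

## Working session

There is one attempt and no reset: what is moved stays moved. The work goes in short steps, Python scripts to look and compute and a tool call to move; the robot and the scene stay as the last step left them, time stands still between calls to the robot, and variables do not carry over. Pictures are saved under pics/ and viewed, and the job is handed in when it is done.

Besides the shell and the picture viewer there is one more tool, called after ">>>" as name(argument=value, ...), one argument or row to a line, values as JSON. send_rows: Moves the arm, as the interface text tells. Its arguments: {"type":"object","properties":{"targets":{"type":"array","items":{"type":"array"}}},"required":["targets"]}

```bash
mkdir -p pics; ls; python3 - <<'E'
from station import robot
import cv2,json
s=robot.state(); print(s)
for n in ("scene","top","wrist"):
    print(n,robot.get_calibration(n))
for n in ("scene","top","wrist"):
    cv2.imwrite(f"pics/{n}0.png",robot.camera(n)[:,:,::-1])
E
```

```text
pics
{'time': 0.0, 'q': array([ 1.1301833 ,  0.38385757,  0.04382953,  1.59958623, -0.01788822,
        1.16118616, -0.04994178]), 'joint_velocities': array([-0.00146398, -0.00043717,  0.00047365, -0.00066737,  0.00067314,
        0.00139595,  0.00118728]), 'joint_efforts': array([-8.67920835e-05, -4.33456671e+01,  1.02459870e+00, -2.49511313e+01,
        1.05931365e-02,  1.13643511e-02, -1.12055969e-05]), 'tcp_pos': array([ 0.21814131, -0.61123373,  0.20666691]), 'tool_rot': array([ 0.12041391, -0.12083852,  0.69765202, -0.69583058]), 'ft_force': array([ 0.04245392, -0.16993943,  0.07073221]), 'moment': array([-0.00457361, -0.00828341,  0.0211063 ]), 'width': 0.9994482595839368}
scene {'fx': 542.6888785250612, 'fy': 542.6888785250612, 'cx': 319.0433431557352, 'cy': 242.96955603054187, 'rvec': array([ 0.75167366, -2.31335448,  1.37951632]), 'tvec': array([0.45029608, 0.18607038, 0.96234414])}
top {'fx': 453.5684355902188, 'fy': 453.5684355902188, 'cx': 325.07829072499135, 'cy': 237.92376905311218, 'rvec': array([ 2.1590629 , -2.15281021,  0.1606624 ]), 'tvec': array([0.02529823, 0.5453555 , 1.21151928])}
wrist {'fx': 367.1352446280962, 'fy': 367.1352446280962, 'cx': 323.31484712941483, 'cy': 236.95961422264799, 'hand_eye': array([[-9.82915745e-04,  9.46986153e-01,  3.21272875e-01,
        -8.27757379e-02],
       [-1.01748735e-03, -3.21273811e-01,  9.46985799e-01,
        -1.64590488e-01],
       [ 9.99998999e-01,  6.03916166e-04,  1.27933152e-03,
        -2.31470544e-04],
       [ 0.00000000e+00,  0.00000000e+00,  0.00000000e+00,
         1.00000000e+00]])}
```

View pics/scene0.png

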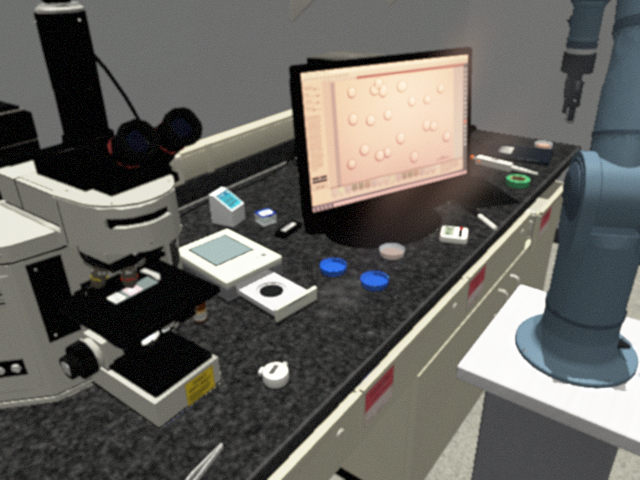

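View pics/top0.png

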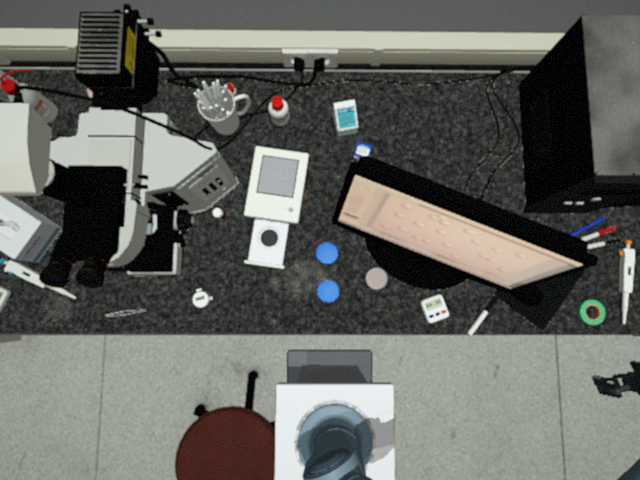

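View pics/wrist0.png

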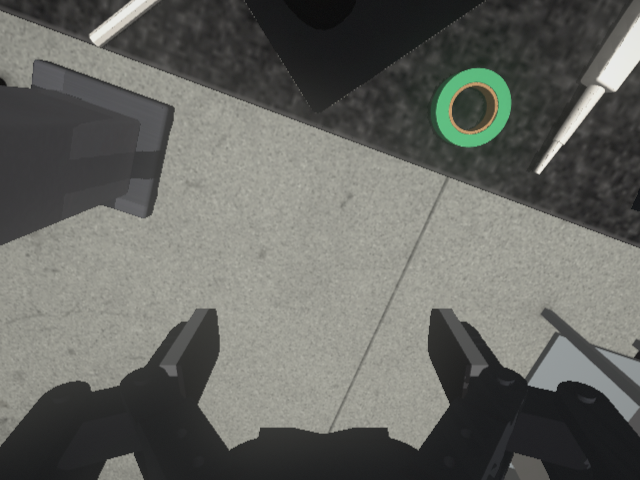

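Candidates for the dish: pink disc at top (376,278) / scene (391,250); blue look-alikes at top (327,253) and (328,291), which I leave alone. There is also a pinkish thing at scene (543,144), far off. I choose the pink one and check it in close crops.

```bash
cat > h.py <<'E'
import numpy as np,cv2
from scipy.spatial.transform import Rotation as R
from station import robot
def cam(n,state=None):
    c=robot.get_calibration(n); K=np.array([[c['fx'],0,c['cx']],[0,c['fy'],c['cy']],[0,0,1]])
    if n=='wrist':
        s=state; q=s['tool_rot']; Rt=R.from_quat([q[1],q[2],q[3],q[0]]).as_matrix()
        H=c['hand_eye']; Rc=Rt@H[:3,:3]; p=Rt@H[:3,3]+s['tcp_pos']
        return K,Rc.T,-Rc.T@p
    return K,cv2.Rodrigues(c['rvec'])[0],np.array(c['tvec'])
def ray(C,uv,z):
    K,Rm,t=C; o=-Rm.T@t; d=Rm.T@np.linalg.solve(K,[uv[0],uv[1],1.]); return o+d*(z-o[2])/d[2]
def proj(C,P):
    K,Rm,t=C; p=K@(Rm@np.asarray(P,float)+t); return p[:2]/p[2]
def Rtool(s):
    q=s['tool_rot']; return R.from_quat([q[1],q[2],q[3],q[0]]).as_matrix()
E
python3 - <<'E'
from h import *
t=cv2.imread('pics/top0.png'); s=cv2.imread('pics/scene0.png')
a=cv2.resize(t[130:330,230:450],None,fx=3.5,fy=3,interpolation=cv2.INTER_CUBIC)
cv2.imwrite('pics/ct.png',cv2.resize(t[140:320,230:460],None,fx=3.3,fy=3.3,interpolation=cv2.INTER_CUBIC))
cv2.imwrite('pics/cs.png',cv2.resize(s[210:400,160:480],None,fx=2.5,fy=2.5,interpolation=cv2.INTER_CUBIC))
hsv=cv2.cvtColor(t,cv2.COLOR_BGR2HSV)
print(t[278,376],t[253,327])
C=cam('top')
for uv,z in [((376,278),.015),((327,253),.015),((328,291),.015),((434,309),.02),((200,298),.022),((218,213),.058)]: print(uv,ray(C,uv,z).round(3))
E
```

```text
[159 171 182] [232 157  94]
(376, 278) [ 0.437 -0.115  0.015]
(327, 253) [0.506 0.021 0.015]
(328, 291) [0.401 0.018 0.015]
(434, 309) [ 0.352 -0.272  0.02 ]
(200, 298) [0.381 0.368 0.022]
(218, 213) [0.61  0.319 0.058]
```

View pics/ct.png

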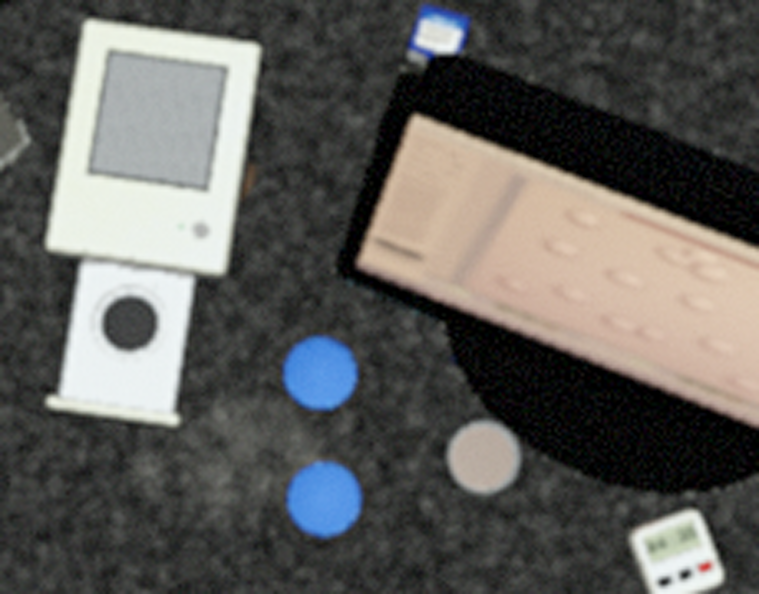

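View pics/cs.png

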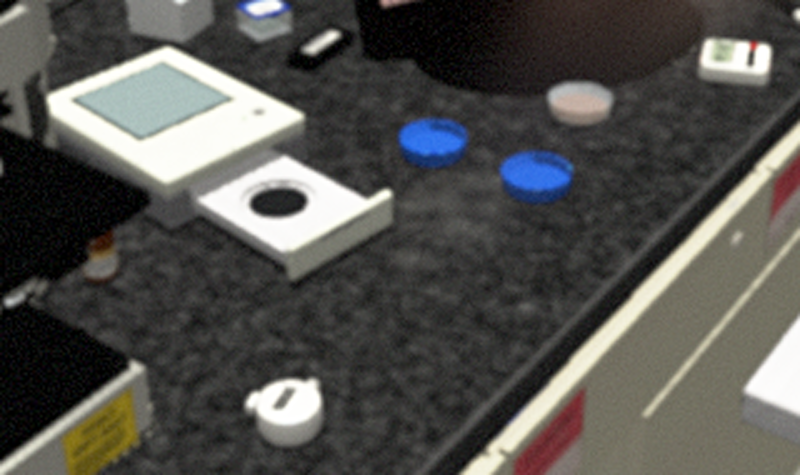

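```bash
python3 - <<'E'
from h import *
C=cam('top');S=cam('scene')
t=cv2.imread('pics/top0.png'); s=cv2.imread('pics/scene0.png')
print('tool axes\n',Rtool(robot.state()).round(3))
g=cv2.cvtColor(t,cv2.COLOR_BGR2GRAY)
def blobs(m,off,n,amin=60):
    cs,_=cv2.findContours(m.astype(np.uint8)*255,cv2.RETR_EXTERNAL,cv2.CHAIN_APPROX_NONE)
    for c in cs:
        if cv2.contourArea(c)>amin:
            c=c+np.array(off); r=cv2.minAreaRect(c); (u,v),rad=cv2.minEnclosingCircle(c)
            print(n,cv2.contourArea(c),'rect',np.round(r[0],1),np.round(r[1],1),round(r[2],1),'circ',round(u,1),round(v,1),round(rad,1)); yield c
for c in blobs(g[260:300,355:395]>110,(355,260),'dish'):
    m=c.reshape(-1,2).mean(0); print(ray(C,m,.012),cv2.fitEllipse(c))
w=g[140:275,235:315]>150
for c in blobs(w,(235,140),'scan'):
    b=cv2.boxPoints(cv2.minAreaRect(c)); print(b.round(1).tolist())
# dark hole
for c in blobs((g[228:250,258:282]<90),(258,228),'hole',40):
    e=cv2.fitEllipse(c); print(e, ray(C,e[0],.016))
# monitor bottom-left corner triangulate
P=cv2.triangulatePoints(C[0]@np.c_[C[1],C[2]],S[0]@np.c_[S[1],S[2]],np.array([[341.],[226]]),np.array([[306.],[233]]));print('mon',(P[:3]/P[3]).T)
for uv in [(432,488),(450,350)]: print(0)
# scene dish
hs=s[235:262,370:412]
E
```

```text
tool axes
 [[-0.942 -0.001  0.336]
 [-0.336  0.002 -0.942]
 [ 0.    -1.    -0.002]]
dish 349.0 rect [376. 278.] [21.2 21.2] 45.0 circ 376.3 278.1 11.1
[ 0.4367123  -0.11546394  0.012     ] ((376.1874084472656, 278.0865783691406), (20.911169052124023, 21.36014747619629), 156.46908569335938)
scan 5369.0 rect [272.3 207.3] [ 55.1 118.3] 8.9 circ 273.7 206.4 63.0
[[236.0, 261.5], [254.1999969482422, 144.60000610351562], [308.70001220703125, 153.10000610351562], [290.3999938964844, 270.0]]
hole 159.0 rect [269. 238.] [14. 14.] 90.0 circ 268.8 237.5 7.7
((268.890625, 237.63648986816406), (13.975730895996094, 14.642955780029297), 69.13062286376953) [0.54843219 0.18377221 0.016     ]
mon [[ 0.58927231 -0.00670838  0.05624466]]
0
0
```

```bash
python3 - <<'E'
from h import *
C=cam('top')
f=lambda p,z: ray(C,(p[0]/3.3+230-.35,p[1]/3.3+140-.35),z)[:2]
c=np.array([f(p,.05) for p in [(88,20),(262,42),(225,275),(47,250)]])
print(c.round(4)); print('len',[np.linalg.norm(c[i]-c[(i+1)%4]).round(4) for i in range(4)])
ctr=c.mean(0); xs=(c[0]+c[1]-c[2]-c[3]); th=np.arctan2(xs[1],xs[0]); ys=c[3]+c[0]-c[1]-c[2]; th2=np.arctan2(ys[1],ys[0])-np.pi/2
print('ctr',ctr,np.degrees([th,th2]))
th=(th+th2)/2; X=np.array([np.cos(th),np.sin(th)]);Y=np.array([-X[1],X[0]])
h=np.array([.54843219,.18377221]); print('hole in scanner',X@(h-ctr),Y@(h-ctr))
for p in [(47,403),(180,422)]:
    q=f(p,.035)-ctr; print('panel',X@q,Y@q)
for p in [(80,262),(195,277),(60,397),(178,413)]:
    q=f(p,.02)-ctr; print('plate',X@q,Y@q)
E
```

```text
[[0.8033 0.22  ]
 [0.7848 0.0724]
 [0.5845 0.1016]
 [0.6049 0.2494]]
len [np.float64(0.1488), np.float64(0.2025), np.float64(0.1492), np.float64(0.2005)]
ctr [0.69437277 0.16085557] [-8.37886918 -7.49267621]
hole in scanner -0.14770690906860431 0.002548193414171717
panel -0.22543666665146492 0.05713546481277031
panel -0.22548427619756392 -0.05417763236851389
plate -0.10218690113127603 0.05181867095817275
plate -0.10108510815641117 -0.046707982007347264
plate -0.21802299898361288 0.04985142593862121
plate -0.21735870212723368 -0.050060076417265266
```

```bash
cat >> h.py <<'E'
def dang(Rm): return np.degrees(np.arctan2(-Rm[1,0],-Rm[0,0]))
def plan(p1,d1,n,g=-1,s=None):
    s=s or robot.state(); Rm=Rtool(s); p=np.array(s['tcp_pos']); d0=dang(Rm)
    dd=(d1-d0+180)%360-180; dp=(np.array(p1)-p)/n
    rows=[]
    for i in range(n):
        Ri=R.from_euler('z',dd*i/n,degrees=True).as_matrix()@Rm
        l=Ri.T@dp*100
        rows.append([[round(float(v),2) for v in l],round(float(-np.radians(dd/n)),4),g])
    print('d0',d0,str(rows).replace(' ',''))
def st():
    s=robot.state(); print('t',s['time'],'p',s['tcp_pos'].round(4),'d',dang(Rtool(s)).round(2),'down',Rtool(s)[:,1].round(4),'F',s['ft_force'].round(2),'w',round(s['width'],3))
    return s
E
python3 -c "
from h import *
plan([.437,-.115,.13],128,18)"
```

```text
d0 19.643940439484318 [[[-2.07,0.43,-2.19],-0.1051,-1],[[-2.29,0.43,-1.96],-0.1051,-1],[[-2.48,0.43,-1.71],-0.1051,-1],[[-2.65,0.43,-1.44],-0.1051,-1],[[-2.78,0.43,-1.15],-0.1051,-1],[[-2.89,0.43,-0.85],-0.1051,-1],[[-2.96,0.43,-0.55],-0.1051,-1],[[-3.01,0.43,-0.23],-0.1051,-1],[[-3.01,0.43,0.08],-0.1051,-1],[[-2.99,0.43,0.4],-0.1051,-1],[[-2.93,0.43,0.71],-0.1051,-1],[[-2.84,0.43,1.01],-0.1051,-1],[[-2.72,0.42,1.31],-0.1051,-1],[[-2.56,0.42,1.58],-0.1051,-1],[[-2.38,0.42,1.84],-0.1051,-1],[[-2.18,0.42,2.08],-0.1051,-1],[[-1.95,0.42,2.3],-0.1051,-1],[[-1.7,0.42,2.49],-0.1051,-1]]
```

>>> send_rows(
  targets=[
    [[-2.07, 0.43, -2.19], -0.105, -1],
    [[-2.29, 0.43, -1.96], -0.105, -1],
    [[-2.48, 0.43, -1.71], -0.105, -1],
    [[-2.65, 0.43, -1.44], -0.105, -1],
    [[-2.78, 0.43, -1.15], -0.105, -1],
    [[-2.89, 0.43, -0.85], -0.105, -1],
    [[-2.96, 0.43, -0.55], -0.105, -1],
    [[-3.01, 0.43, -0.23], -0.105, -1],
    [[-3.01, 0.43, 0.08], -0.105, -1],
    [[-2.99, 0.43, 0.4], -0.105, -1],
    [[-2.93, 0.43, 0.71], -0.105, -1],
    [[-2.84, 0.43, 1.01], -0.105, -1],
    [[-2.72, 0.42, 1.31], -0.105, -1],
    [[-2.56, 0.42, 1.58], -0.105, -1],
    [[-2.38, 0.42, 1.84], -0.105, -1],
    [[-2.18, 0.42, 2.08], -0.105, -1],
    [[-1.95, 0.42, 2.3], -0.105, -1],
    [[-1.7, 0.42, 2.49], -0.105, -1],
  ],
)

```text
time: 1.65
tcp_pos: [0.4172, -0.0928, 0.1208]
tool_rot: [-0.644, 0.649, -0.289, 0.285]
ft_force: [1.0, -0.1, 0.8]
width: 1.002
```

```bash
python3 -c "
from h import *
s=st(); im=robot.camera('wrist'); cv2.imwrite('pics/w1.png',im[:,:,::-1]); print(proj(cam('wrist',s),[.437,-.1155,.015]))
plan([.437,-.115,.13],128,5,s=s)"
```

```text
t 1.65 p [ 0.4172 -0.0928  0.1208] d 132.17 down [-0.0082 -0.0044 -1.    ] F [ 0.99 -0.09  0.81] w 1.002
[323.68948328 262.34289625]
d0 132.16528836914313 [[[0.59,-0.19,-0.01],0.0145,-1],[[0.59,-0.19,0.0],0.0145,-1],[[0.59,-0.19,0.01],0.0145,-1],[[0.59,-0.19,0.02],0.0145,-1],[[0.59,-0.19,0.03],0.0145,-1]]
```

View pics/w1.png

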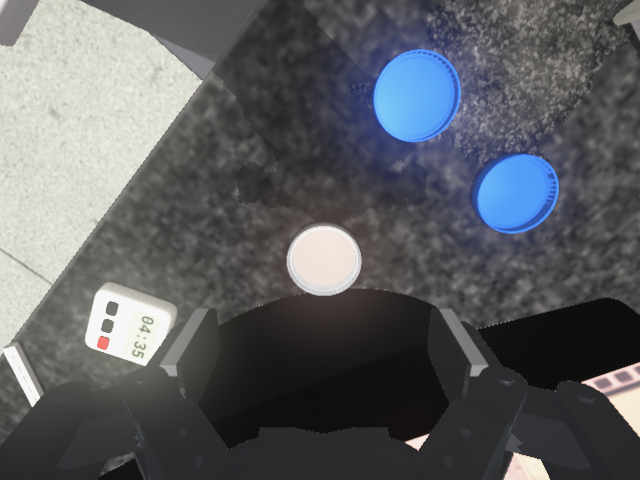

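The wrist view shows the pink dish at (324,260), clear of the blue dishes at (417,95) and (515,193), and touching the view of the monitor foot's edge at (330,292). The choice is confirmed and the jaw line runs along the foot's edge.

```bash
python3 -c "
from h import *
s=robot.state(); im=cv2.imread('pics/w1.png'); h=cv2.cvtColor(im,cv2.COLOR_BGR2HSV)
m=((im[:,:,2]>150)).astype(np.uint8); m[:200]=0;m[320:]=0;m[:,:270]=0;m[:,380:]=0
cs,_=cv2.findContours(m,0,1); c=max(cs,key=cv2.contourArea); e=cv2.fitEllipse(c); print(e)
C=cam('wrist',s); q=ray(C,e[0],.010); print(q)
print('foot edge',ray(C,(330,291),0.0), ray(C,(430,312),0.),ray(C,(245,312),0.))
plan([q[0],q[1],.10],128,3,s=s)
"
```

```text
((323.7687683105469, 260.3887023925781), (69.53119659423828, 73.85192108154297), 91.49121856689453)
[ 0.43953793 -0.10739674  0.01      ]
foot edge [ 0.46555834 -0.12751464  0.        ] [ 5.43620799e-01 -8.23805665e-02 -5.55111512e-17] [ 0.42498328 -0.19362211  0.        ]
d0 132.89954120753228 [[[1.0,0.68,0.0],0.0285,-1],[[1.0,0.68,0.03],0.0285,-1],[[1.0,0.68,0.06],0.0285,-1]]
```

```bash
python3 -c "
from h import *
s=st(); plan([.4365,-.1145,.05],128,5,s=s)
"
```

```text
t 1.7 p [ 0.4191 -0.0854  0.1205] d 132.9 down [-6.6e-03  3.0e-04 -1.0e+00] F [1.51 3.01 0.04] w 1.002
d0 132.89954120753228 [[[0.67,1.41,-0.14],0.0171,-1],[[0.67,1.41,-0.12],0.0171,-1],[[0.67,1.41,-0.11],0.0171,-1],[[0.68,1.41,-0.1],0.0171,-1],[[0.68,1.41,-0.09],0.0171,-1]]
```

>>> send_rows(
  targets=[
    [[0.7, 1.4, -0.1], 0.017, -1],
    [[0.7, 1.4, -0.1], 0.017, -1],
    [[0.7, 1.4, -0.1], 0.017, -1],
    [[0.7, 1.4, -0.1], 0.017, -1],
    [[0.6, 1.2, -0.1], 0.017, -1],
    [[0, 0, 0], 0, -1],
  ],
)

```text
time: 2.2
tcp_pos: [0.4402, -0.1095, 0.0504]
tool_rot: [-0.636, 0.637, -0.308, 0.306]
ft_force: [-0.4, 0.0, -0.3]
width: 0.996
```

```bash
python3 -c "
from h import *
s=st(); im=robot.camera('wrist'); cv2.imwrite('pics/w2.png',im[:,:,::-1]); print(proj(cam('wrist',s),[.4365,-.1145,.015])); s=st()
plan([.4365,-.1145,.002],128,4,s=s)"
```

```text
t 2.2 p [ 0.4402 -0.1095  0.0504] d 128.51 down [-3.8e-03  4.0e-04 -1.0e+00] F [-0.39  0.02 -0.27] w 0.996
[313.01506156 263.45363524]
t 2.25 p [ 0.4404 -0.1091  0.0512] d 128.56 down [-3.3e-03  5.0e-04 -1.0e+00] F [-0.15  0.08 -0.32] w 0.999
d0 128.55836961481413 [[[0.05,1.23,-0.16],0.0024,-1],[[0.05,1.23,-0.16],0.0024,-1],[[0.05,1.23,-0.16],0.0024,-1],[[0.05,1.23,-0.16],0.0024,-1]]
```

View pics/w2.png

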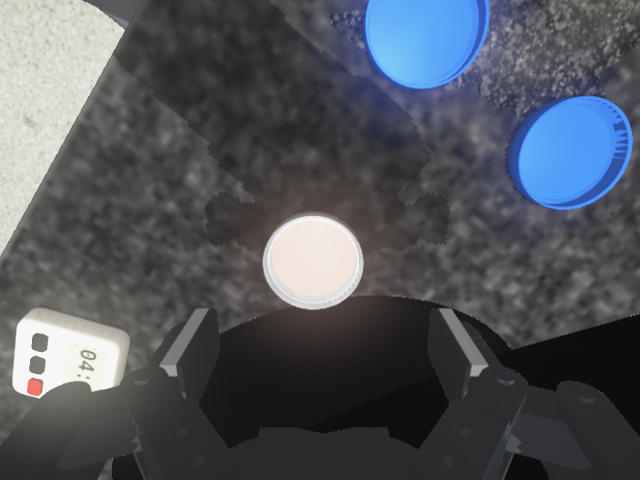

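>>> send_rows(
  targets=[
    [[0, 1.2, -0.15], 0, -1],
    [[0, 1.2, -0.15], 0, -1],
    [[0, 1.2, -0.15], 0, -1],
    [[0, 1.0, -0.15], 0, -1],
    [[0, 0.2, 0], 0, -1],
    [[0, 0, 0], 0, -1],
  ],
)

```text
time: 2.75
tcp_pos: [0.4381, -0.113, 0.0056]
tool_rot: [-0.637, 0.637, -0.306, 0.308]
ft_force: [-0.7, -0.3, 0.8]
width: 1.0
```

```bash
python3 -c "
from h import *
s=st(); im=robot.camera('wrist'); cv2.imwrite('pics/w3.png',im[:,:,::-1]); s=st();plan([.436,-.1138,.002],128,2,s=s)"
```

```text
t 2.75 p [ 0.4381 -0.113   0.0056] d 128.61 down [ 0.0027 -0.0015 -1.    ] F [-0.72 -0.3   0.81] w 1.0
t 2.8 p [ 0.4381 -0.113   0.0058] d 128.6 down [ 0.0027 -0.0016 -1.    ] F [-0.05  1.05  0.93] w 0.999
d0 128.60128249176606 [[[-0.04,0.19,-0.11],0.0052,-1],[[-0.03,0.19,-0.11],0.0052,-1]]
```

View pics/w3.png

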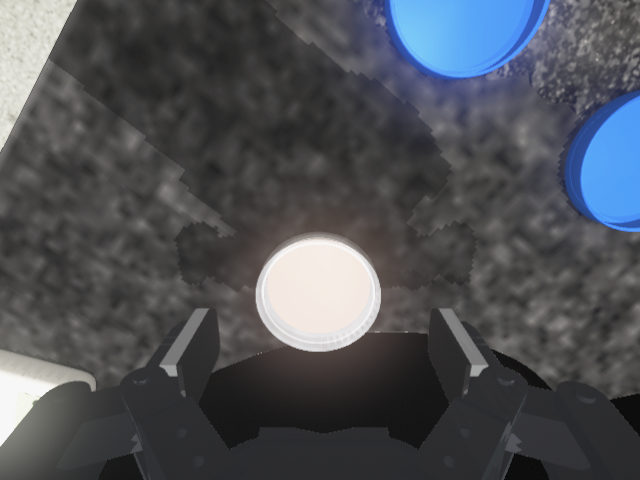

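```bash
python3 -c "
from h import *
s=robot.state(); C=cam('wrist',s); Rm=Rtool(s)
for b in (0,.013):
  for z in (-.0425,0,.0425):
    print(b,z,proj(C,s['tcp_pos']+Rm@[0,-b,z]))
im=cv2.imread('pics/w3.png')
m=((im[:,:,2]>150)).astype(np.uint8); m[:220]=0;m[360:]=0;m[:,:245]=0;m[:,390:]=0
cs,_=cv2.findContours(m,0,1); c=max(cs,key=cv2.contourArea); e=cv2.fitEllipse(c); print(e)
for z in (.01,.015): print(ray(C,e[0],z), Rm.T@(ray(C,e[0],z)-s['tcp_pos']))
"
```

```text
0 -0.0425 [237.28725702 287.95469117]
0 0 [322.82235973 288.08461806]
0 0.0425 [408.39700382 288.21460502]
0.013 -0.0425 [231.02143375 300.64630789]
0.013 0 [322.7479115 300.788787 ]
0.013 0.0425 [414.51986366 300.93133675]
((317.9043884277344, 294.0218200683594), (114.76190185546875, 124.05318450927734), 90.90763854980469)
[ 0.43691189 -0.11536661  0.01      ] [ 0.00110589 -0.00418957 -0.00238293]
[ 0.43533649 -0.11326344  0.015     ] [-0.00150601 -0.00919714 -0.00229635]
```

```bash
python3 -c "
from h import *
c=robot.get_calibration('wrist');H=c['hand_eye'];K,_,_=cam('top');K=np.array([[c['fx'],0,c['cx']],[0,c['fy'],c['cy']],[0,0,1]])
for uv,z in [((217,310),-.0425),((430,310),.0425),((195,310),-.0500),((218,345),-.0425),((190,374),-.0425)]:
  d=H[:3,:3]@np.linalg.solve(K,[*uv,1.]); o=H[:3,3]; print(uv,o+d*(z-o[2])/d[2])
im=cv2.imread('pics/w3.png'); cv2.imwrite('pics/w3c.png',cv2.resize(im[280:480,130:340],None,fx=3,fy=3))
"
```

```text
(217, 310) [-0.00728048 -0.0341403  -0.0425    ]
(430, 310) [-0.00862598 -0.03621091  0.0425    ]
(195, 310) [-0.00924104 -0.03756452 -0.05      ]
(218, 345) [ 0.00694022 -0.03740699 -0.0425    ]
(190, 374) [-0.00297134 -0.06704764 -0.0425    ]
```

View pics/w3c.png

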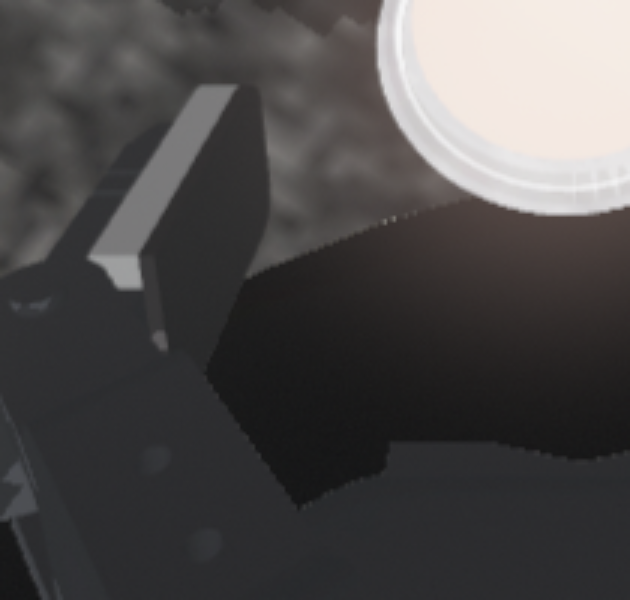

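>>> send_rows(
  targets=[
    [[0, 0, -0.2], 0, -0.5],
    [[0, 0, 0], 0, -0.5],
    [[0, 0, 0], 0, -0.5],
    [[0, 0, 0], 0, -0.5],
    [[0, 0, 0], 0, -0.5],
  ],
)

```text
time: 3.22
tcp_pos: [0.4388, -0.1148, 0.0085]
tool_rot: [0.637, -0.637, 0.304, -0.309]
ft_force: [-0.2, 0.3, -0.4]
width: 0.752
```

```bash
python3 -c "
from h import *
s=st(); im=robot.camera('wrist'); cv2.imwrite('pics/w4.png',im[:,:,::-1]); im=robot.camera('scene'); cv2.imwrite('pics/s4.png',cv2.resize(im[60:300,280:480,::-1],None,fx=3,fy=2.5))"
```

```text
t 3.2167 p [ 0.4388 -0.1148  0.0085] d 128.62 down [ 0.0077 -0.0034 -1.    ] F [-0.24  0.33 -0.42] w 0.752
```

View pics/w4.png

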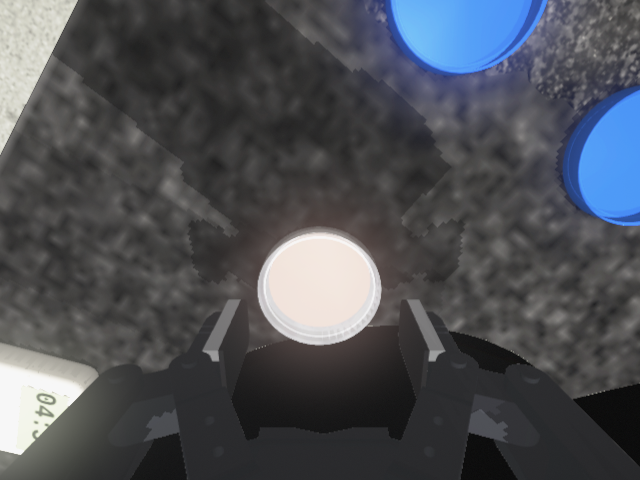

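View pics/s4.png

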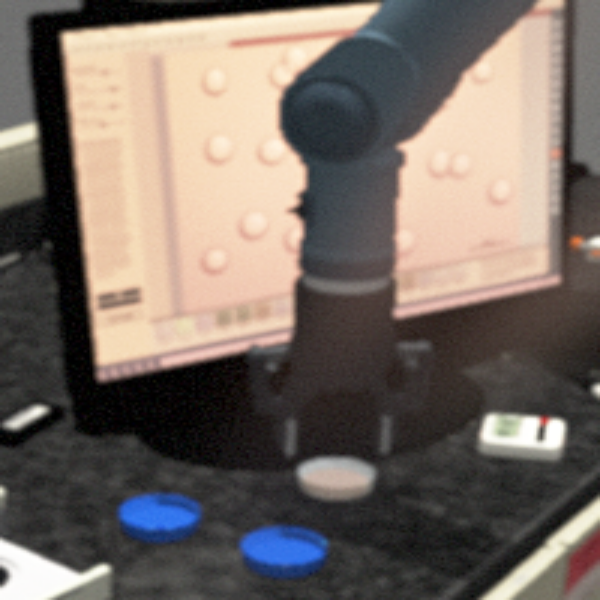

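```bash
python3 -c "
from h import *
c=robot.get_calibration('wrist');H=c['hand_eye'];K=np.array([[c['fx'],0,c['cx']],[0,c['fy'],c['cy']],[0,0,1]])
for uv,z in [((241,300),-.032),((407,300),.032),((247,330),-.032)]:
  d=H[:3,:3]@np.linalg.solve(K,[*uv,1.]); o=H[:3,3]; print(uv,o+d*(z-o[2])/d[2])
s=robot.state();S=cam('scene');Rm=Rtool(s)
for y in (0,-.013,-.03,-.04):
  for z in(-.032,.032): print(y,z,(proj(S,s['tcp_pos']+Rm@[0,y,z])-[280,60])*[3,2.5])
"
```

```text
(241, 300) [-0.01293282 -0.03620192 -0.032     ]
(407, 300) [-0.01533011 -0.04041978  0.032     ]
(247, 330) [ 0.0045825  -0.03013686 -0.032     ]
0 -0.032 [371.69934503 475.54868978]
0 0.032 [290.22000978 477.72313505]
-0.013 -0.032 [372.6289882 463.4092592]
-0.013 0.032 [290.75376932 465.58225524]
-0.03 -0.032 [373.85841178 447.35524771]
-0.03 0.032 [291.45965723 449.52614813]
-0.04 -0.032 [374.58898428 437.81531408]
-0.04 0.032 [291.87912822 439.98487262]
```

>>> send_rows(
  targets=[
    [[-0.2, 0.6, 0], 0, -0.5],
    [[0, 0.4, 0], 0, -0.5],
    [[0, 0.1, 0], 0, -0.5],
  ],
)

```text
time: 3.57
tcp_pos: [0.4381, -0.1133, -0.003]
tool_rot: [0.637, -0.637, 0.303, -0.31]
ft_force: [-0.5, -0.4, 0.7]
width: 0.755
```

```bash
python3 -c "
from h import *
s=st(); im=robot.camera('wrist'); cv2.imwrite('pics/w5.png',im[:,:,::-1]); im=robot.camera('scene'); cv2.imwrite('pics/s5.png',cv2.resize(im[160:300,320:480,::-1],None,fx=4,fy=4,interpolation=2))"
```

```text
t 3.5667 p [ 0.4381 -0.1133 -0.003 ] d 128.61 down [ 0.0088 -0.0038 -1.    ] F [-0.55 -0.38  0.71] w 0.755
```

View pics/w5.png

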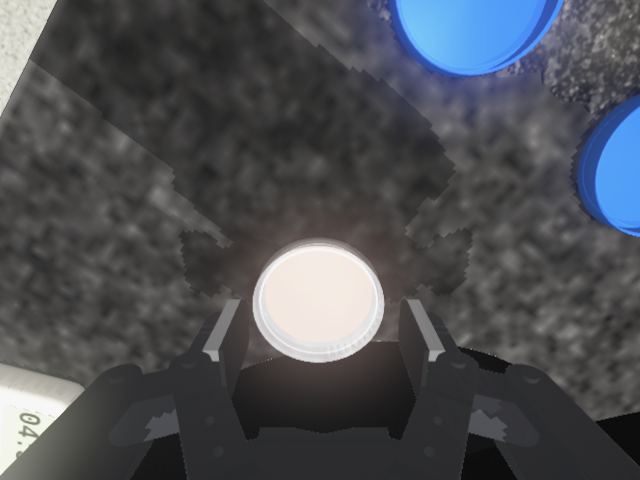

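View pics/s5.png

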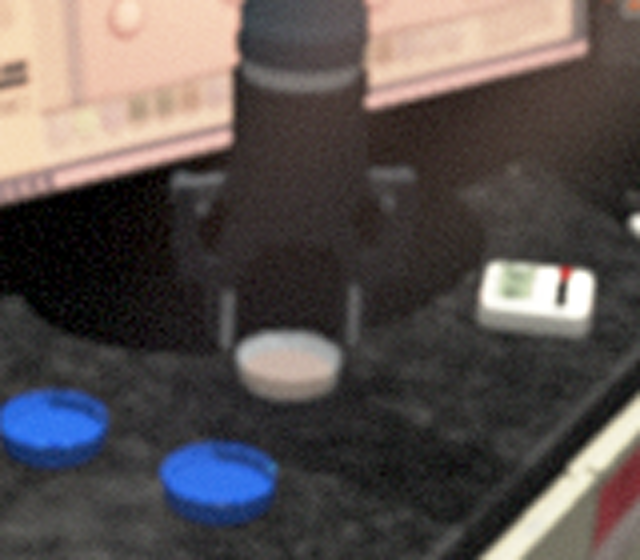

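>>> send_rows(
  targets=[
    [[0, 0.05, 0], 0, -0.3],
    [[0, 0.05, 0], 0, -0.3],
    [[0, 0.05, 0], 0, -0.3],
  ],
)

```text
time: 3.92
tcp_pos: [0.4379, -0.113, -0.0048]
tool_rot: [0.637, -0.637, 0.303, -0.309]
ft_force: [-0.3, -0.2, -0.6]
width: 0.651
```

```bash
python3 -c "
from h import *
s=st(); im=robot.camera('wrist'); cv2.imwrite('pics/w6.png',im[:,:,::-1])"
```

```text
t 3.9167 p [ 0.4379 -0.113  -0.0048] d 128.63 down [ 0.0079 -0.0033 -1.    ] F [-0.34 -0.2  -0.62] w 0.651
```

View pics/w6.png

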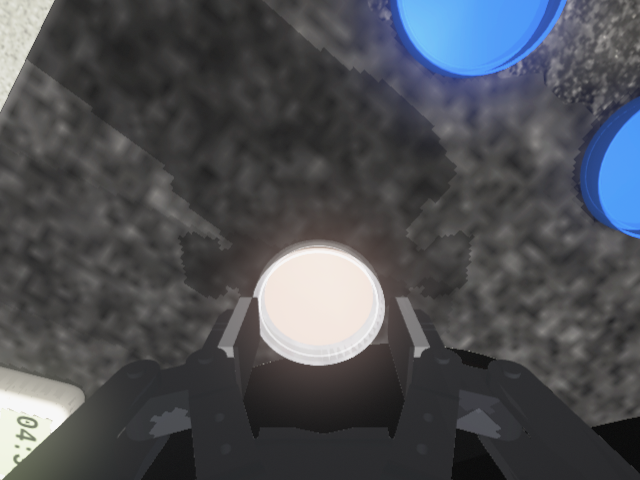

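The width went to 0.65 without contact: the pads really end about 25 mm behind the reported TCP, so they are still above the dish. I reopen and go down in small steps with force checks.

>>> send_rows(
  targets=[
    [[0, -0.1, -0.15], 0, -0.5],
    [[0, 0, 0], 0, -0.5],
    [[0, 0.4, 0], 0, -0.5],
    [[0, 0.4, 0], 0, -0.5],
    [[0, 0.3, 0], 0, -0.5],
  ],
)

```text
time: 4.38
tcp_pos: [0.4376, -0.1146, -0.0147]
tool_rot: [0.637, -0.637, 0.303, -0.311]
ft_force: [0.5, 0.2, 0.1]
width: 0.75
```

```bash
python3 -c "
from h import *
s=st(); im=robot.camera('wrist'); cv2.imwrite('pics/w7.png',im[:,:,::-1]); im=robot.camera('scene'); cv2.imwrite('pics/s7.png',cv2.resize(im[160:300,320:480,::-1],None,fx=4,fy=4,interpolation=2))"
```

```text
t 4.3833 p [ 0.4376 -0.1146 -0.0147] d 128.6 down [ 0.0102 -0.0041 -0.9999] F [0.52 0.2  0.14] w 0.75
```

View pics/w7.png

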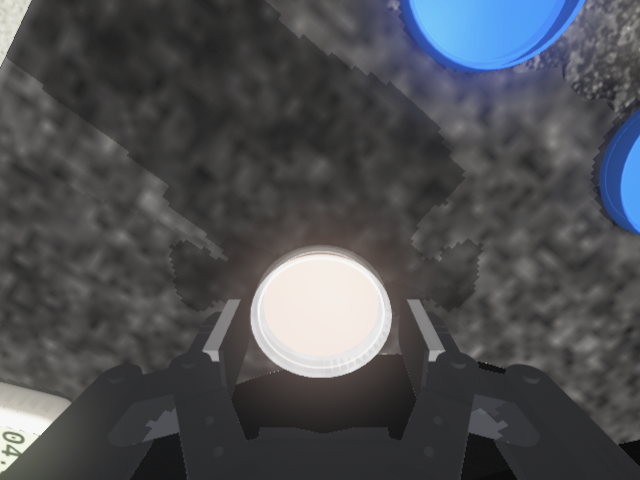

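View pics/s7.png

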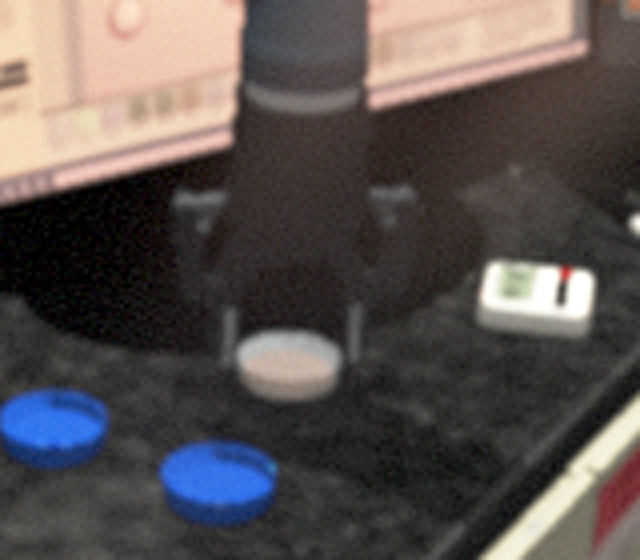

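>>> send_rows(
  targets=[
    [[0, 0.4, 0], 0, -0.5],
    [[0, 0.25, 0], 0, -0.5],
    [[0, 0.05, 0], 0, -0.5],
  ],
)

```text
time: 4.73
tcp_pos: [0.4371, -0.1143, -0.0229]
tool_rot: [0.637, -0.637, 0.303, -0.31]
ft_force: [0.1, -1.0, -0.6]
width: 0.753
```

```bash
python3 -c "
from h import *
s=st(); im=robot.camera('scene'); cv2.imwrite('pics/s8.png',cv2.resize(im[200:270,350:430,::-1],None,fx=8,fy=8,interpolation=2))"
```

```text
t 4.7333 p [ 0.4371 -0.1143 -0.0229] d 128.62 down [ 0.0085 -0.0035 -1.    ] F [ 0.1  -1.04 -0.64] w 0.753
```

View pics/s8.png

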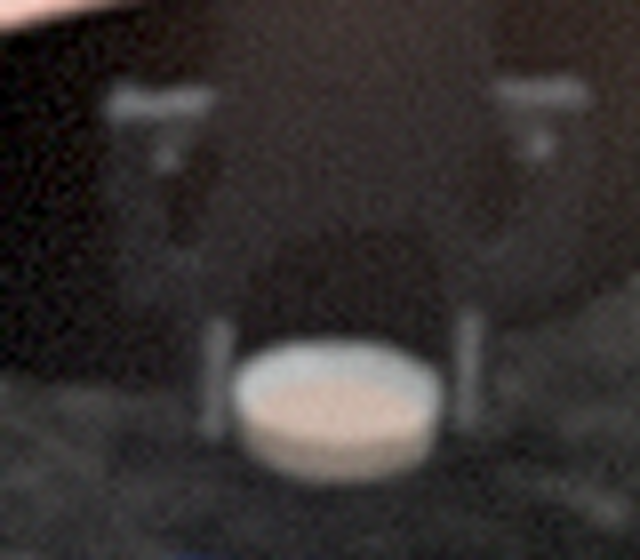

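>>> send_rows(
  targets=[
    [[0, -0.4, 0], 0, -0.5],
    [[0, 0, 0], 0, -0.38],
    [[0, 0, 0], 0, -0.38],
    [[0, 0, 0], 0, -0.35],
    [[0, 0, 0], 0, -0.35],
  ],
)

```text
time: 5.2
tcp_pos: [0.4377, -0.1143, -0.0175]
tool_rot: [0.637, -0.637, 0.303, -0.31]
ft_force: [-0.3, 0.3, 0.4]
width: 0.681
```

```bash
python3 -c "
from h import *
s=st(); im=robot.camera('wrist'); cv2.imwrite('pics/w9.png',im[:,:,::-1]);im=robot.camera('scene'); cv2.imwrite('pics/s9.png',cv2.resize(im[200:270,350:430,::-1],None,fx=8,fy=8,interpolation=2))"
```

```text
t 5.2 p [ 0.4377 -0.1143 -0.0175] d 128.62 down [ 0.0092 -0.0041 -0.9999] F [-0.33  0.34  0.37] w 0.681
```

View pics/w9.png

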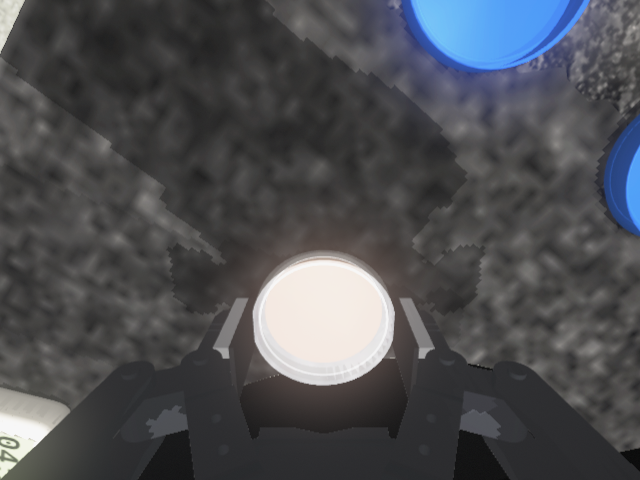

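View pics/s9.png

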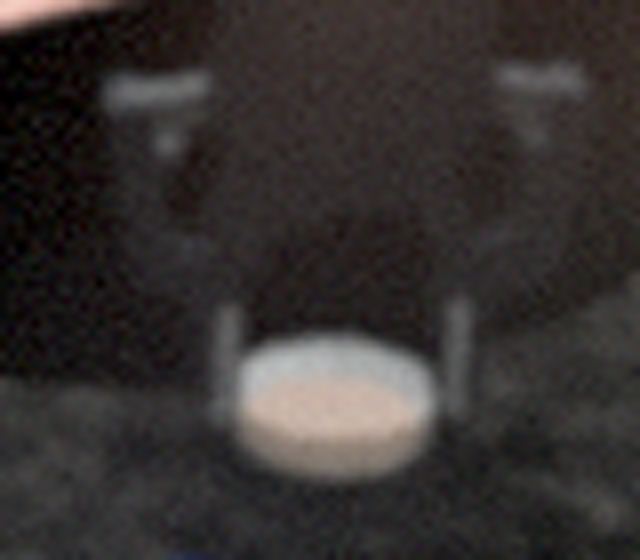

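>>> send_rows(
  targets=[
    [[0, 0.02, 0], 0, -0.25],
    [[0, 0.02, 0], 0, -0.25],
    [[0, 0.02, 0], 0, -0.25],
  ],
)

```text
time: 5.55
tcp_pos: [0.4375, -0.1143, -0.0178]
tool_rot: [-0.637, 0.637, -0.303, 0.31]
ft_force: [-0.7, -0.6, 4.7]
width: 0.666
```

```bash
python3 -c "
from h import *
s=st(); im=robot.camera('wrist'); cv2.imwrite('pics/w10.png',im[:,:,::-1])"
```

```text
t 5.55 p [ 0.4375 -0.1143 -0.0178] d 128.62 down [ 0.0084 -0.0044 -1.    ] F [-0.68 -0.56  4.69] w 0.666
```

View pics/w10.png

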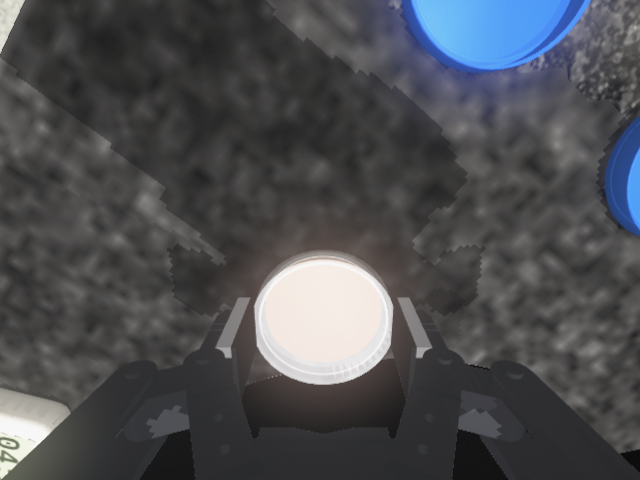

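>>> send_rows(
  targets=[
    [[0, -0.5, 0], 0, -0.25],
    [[0, -1.0, 0], 0, -0.25],
    [[0, -2.0, 0], 0, -0.25],
    [[0, -2.0, 0], 0, -0.25],
    [[0, -1.0, 0], 0, -0.25],
    [[0, 0, 0], 0, -0.25],
  ],
)

```text
time: 6.1
tcp_pos: [0.4356, -0.1133, 0.0504]
tool_rot: [0.637, -0.637, 0.304, -0.309]
ft_force: [-0.6, -0.2, 0.2]
width: 0.663
```

```bash
python3 -c "
from h import *
s=st(); im=robot.camera('wrist'); cv2.imwrite('pics/w11.png',im[:,:,::-1]); s=st(); plan([.5128,.188,.05],172,14,g=-.25,s=s)"
```

```text
t 6.1 p [ 0.4356 -0.1133  0.0504] d 128.67 down [ 0.0062 -0.0026 -1.    ] F [-0.58 -0.17  0.25] w 0.663
t 6.15 p [ 0.4353 -0.1133  0.0497] d 128.67 down [ 0.0056 -0.0024 -1.    ] F [-0.5  -0.84  0.35] w 0.662
d0 128.66984790215497 [[[-1.33,-0.0,1.78],-0.054,-0.25],[[-1.24,-0.0,1.85],-0.054,-0.25],[[-1.14,-0.0,1.91],-0.054,-0.25],[[-1.03,-0.0,1.97],-0.054,-0.25],[[-0.92,-0.0,2.02],-0.054,-0.25],[[-0.81,-0.0,2.07],-0.054,-0.25],[[-0.7,-0.0,2.11],-0.054,-0.25],[[-0.58,0.0,2.14],-0.054,-0.25],[[-0.47,0.0,2.17],-0.054,-0.25],[[-0.35,0.0,2.19],-0.054,-0.25],[[-0.23,0.0,2.21],-0.054,-0.25],[[-0.11,0.0,2.22],-0.054,-0.25],[[0.01,0.0,2.22],-0.054,-0.25],[[0.13,0.0,2.22],-0.054,-0.25]]
```

View pics/w11.png

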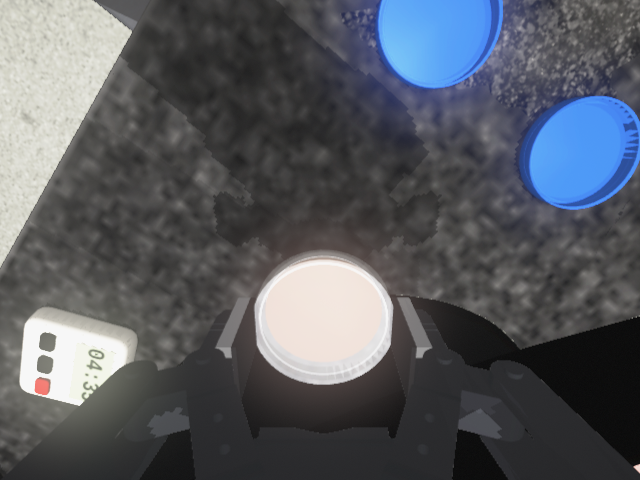

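The dish is held in the jaws at (323,318) and lifted clear.

>>> send_rows(
  targets=[
    [[-1.33, 0, 1.78], -0.054, -0.25],
    [[-1.24, 0, 1.85], -0.054, -0.25],
    [[-1.14, 0, 1.91], -0.054, -0.25],
    [[-1.03, 0, 1.97], -0.054, -0.25],
    [[-0.92, 0, 2.02], -0.054, -0.25],
    [[-0.81, 0, 2.07], -0.054, -0.25],
    [[-0.7, 0, 2.11], -0.054, -0.25],
    [[-0.58, 0, 2.14], -0.054, -0.25],
    [[-0.47, 0, 2.17], -0.054, -0.25],
    [[-0.35, 0, 2.19], -0.054, -0.25],
    [[-0.23, 0, 2.21], -0.054, -0.25],
    [[-0.11, 0, 2.22], -0.054, -0.25],
    [[0, 0, 2.2], -0.054, -0.25],
    [[0.1, 0, 1.6], -0.054, -0.25],
    [[0, 0, 0], 0, -0.25],
    [[0, 0, 0], 0, -0.25],
  ],
)

```text
time: 7.48
tcp_pos: [0.5004, 0.1907, 0.0336]
tool_rot: [-0.704, 0.707, -0.045, 0.033]
ft_force: [-0.4, -0.8, -0.1]
width: 0.665
```

```bash
python3 -c "
from h import *
s=st(); im=robot.camera('wrist'); cv2.imwrite('pics/w12.png',im[:,:,::-1]); st(); im=robot.camera('top'); cv2.imwrite('pics/t12.png',cv2.resize(im[140:320,200:430,::-1],None,fx=3.3,fy=3.3,interpolation=2)); s=st(); C=cam('wrist',s); print(proj(C,[.5484,.183,.016]))"
```

```text
t 7.4833 p [0.5004 0.1907 0.0336] d 173.64 down [-0.0164 -0.0033 -0.9999] F [-0.39 -0.81 -0.15] w 0.665
t 7.5333 p [0.5003 0.1906 0.0337] d 173.62 down [-0.0162 -0.0029 -0.9999] F [-0.22  0.23  0.18] w 0.666
t 7.5833 p [0.5004 0.1896 0.0338] d 173.54 down [-0.016  -0.0038 -0.9999] F [-0.3  -0.05  0.84] w 0.661
[321.00776282 350.08752974]
```

View pics/w12.png

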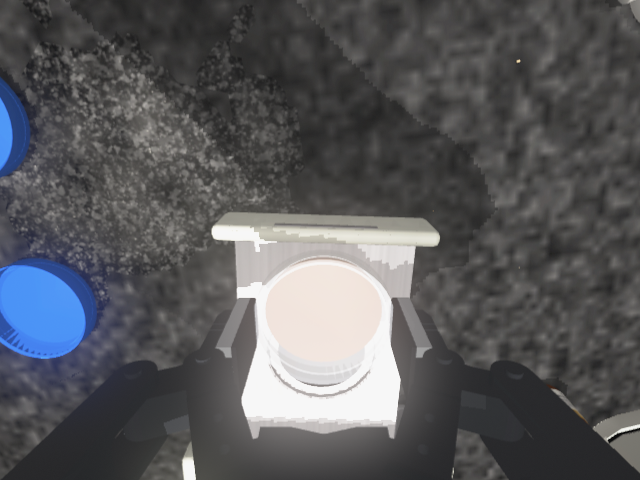

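View pics/t12.png

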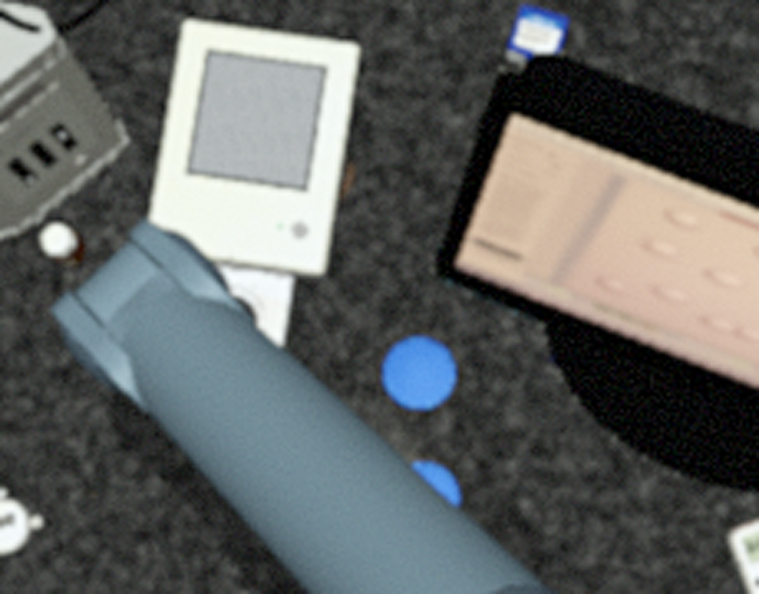

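```bash
python3 - <<'E'
from h import *
im=cv2.imread('pics/w12.png'); cv2.imwrite('pics/w12c.png',cv2.resize(im[190:450,190:460],None,fx=2.9,fy=2.3,interpolation=2))
c=robot.get_calibration('wrist');H=c['hand_eye'];K=np.array([[c['fx'],0,c['cx']],[0,c['fy'],c['cy']],[0,0,1]])
for f in ('w11','w12'):
    im=cv2.imread(f'pics/{f}.png'); hsv=cv2.cvtColor(im,cv2.COLOR_BGR2HSV)
    m=((hsv[:,:,1]>15)&(hsv[:,:,1]<60)&(hsv[:,:,2]>180)).astype(np.uint8); m[:240]=0;m[400:]=0;m[:,:255]=0;m[:,392:]=0
    m=cv2.morphologyEx(m,cv2.MORPH_OPEN,np.ones((5,5)))
    cs,_=cv2.findContours(m,0,1); cc=max(cs,key=cv2.contourArea); e=cv2.fitEllipse(cc); print(f,e)
    d=H[:3,:3]@np.linalg.solve(K,[*e[0],1.]); o=H[:3,3]
    for y in (-.0328,-.030): print('dish in tool',o+d*(y-o[1])/d[1])
E
```

```text
w11 ((323.1502990722656, 312.5986328125), (95.83312225341797, 115.53412628173828), 89.42728424072266)
dish in tool [-0.00525327 -0.0328      0.000184  ]
dish in tool [-0.003618   -0.03        0.00018018]
w12 ((323.0271301269531, 312.23321533203125), (95.41495513916016, 114.9715347290039), 89.146240234375)
dish in tool [-0.00542188 -0.0328      0.00013372]
dish in tool [-0.00379019 -0.03        0.00012884]
```

View pics/w12c.png

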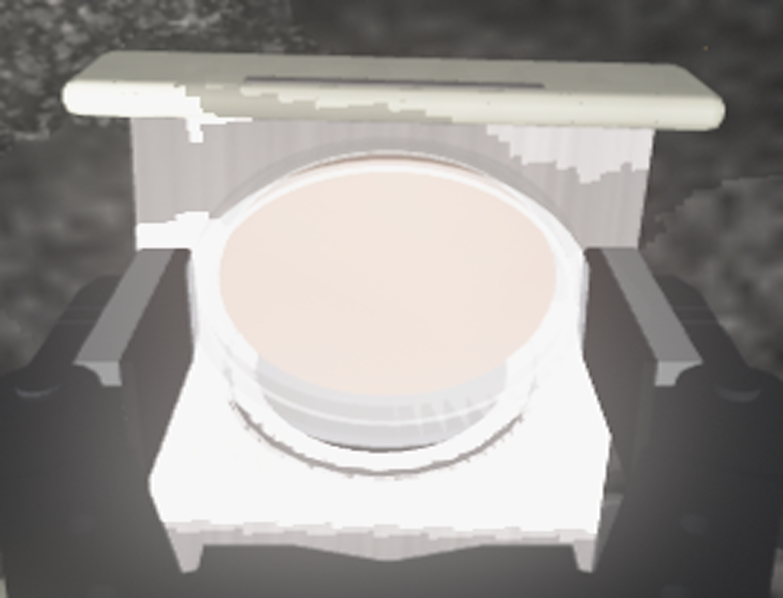

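```bash
python3 - <<'E'
from h import *
s=dict(robot.state()); s['tcp_pos']=np.array([.5004,.1907,.0336]); C=cam('wrist',s)
th=np.radians(-8); X=np.array([np.cos(th),np.sin(th)]);Y=np.array([-X[1],X[0]])
f=lambda a,b:(190+a/2.9,190+b/2.3)
e=ray(C,f(377,475),.02)[:2]; print('arc far',e,'centre',e-.031*X)
# several arc points -> circle
pts=np.array([ray(C,f(*p),.02)[:2] for p in [(230,403),(262,435),(300,458),(340,471),(377,475),(420,470),(465,456),(500,435),(522,412)]])
A=np.c_[2*pts,np.ones(len(pts))]; x=np.linalg.lstsq(A,(pts**2).sum(1),rcond=None)[0]; print('circ',x[:2],np.sqrt(x[2]+x[:2]@x[:2]))
from scipy.optimize import least_squares
r=least_squares(lambda c:np.hypot(*(pts-c).T)-.031,x[:2]); print(r.x,r.fun.round(4))
for p in [(65,105),(725,108)]: print('panel',ray(C,f(*p),.02))
a=ray(C,f(133,125),.035)[:2];b=ray(C,f(657,128),.035)[:2];print('panel inner top',a,b,np.linalg.norm(a-b),'yaw',np.degrees(np.arctan2(-(b-a)[0],(b-a)[1])))
# hole/arcs: dish bottom
print('dish now (tool x -1mm)',s['tcp_pos']+Rtool(s)@[-.001,-.0178,0])
E
```

```text
arc far [0.57741578 0.18019483] centre [0.54671747 0.18450919]
circ [0.54649446 0.18410842] 0.03077502533631034
[0.54621316 0.18414839] [ 0.0002 -0.0005 -0.0002  0.0003  0.0005 -0.     -0.0002 -0.0001 -0.    ]
panel [0.47142969 0.13672606 0.02      ]
panel [0.48487277 0.25267973 0.02      ]
panel inner top [0.4727171  0.15229161] [0.48269481 0.23728724] 0.08557927009740154 yaw -6.695356344322419
dish now (tool x -1mm) [0.499691   0.19087949 0.05141306]
```

The wrist view shows the dish (323,312) held over the plate between the panel (row 243) and the recess, whose far rim is at (320,396). A circle fit of the rim gives centre (0.546, 0.184), radius 30.8 mm. I move about 10 mm along the scanner's x and lower.

>>> send_rows(
  targets=[
    [[0.5, 0, 0], 0.02, -0.25],
    [[0.5, 0.3, 0], 0, -0.25],
    [[0, 0.8, 0], 0, -0.25],
    [[0, 0.8, 0], 0, -0.25],
    [[0, 0.3, 0], 0, -0.25],
    [[0, 0, 0], 0, -0.25],
  ],
)

```text
time: 8.08
tcp_pos: [0.5117, 0.1791, 0.0086]
tool_rot: [-0.701, 0.709, -0.057, 0.046]
ft_force: [0.1, 0.6, -0.0]
width: 0.666
```

```bash
cat >> h.py <<'E'
REC=np.array([.5463,.1841]); th_=np.radians(-8); X=np.array([np.cos(th_),np.sin(th_)]);Y=np.array([-X[1],X[0]])
def rel(s):
    d=s['tcp_pos']+Rtool(s)@[-.001,-.0178,0]; print('dish rel recess mm x,y',(X@(d[:2]-REC)*1e3).round(1),(Y@(d[:2]-REC)*1e3).round(1),'bottom z',(d[2]*1e3).round(1))
E
python3 -c "
from h import *
s=st(); rel(s); im=robot.camera('wrist'); cv2.imwrite('pics/w13.png',im[:,:,::-1])"
```

```text
t 8.0833 p [0.5117 0.1791 0.0086] d 171.59 down [-0.0166 -0.0102 -0.9998] F [ 0.12  0.58 -0.01] w 0.666
dish rel recess mm x,y -34.3 -9.5 bottom z 26.4
```

View pics/w13.png

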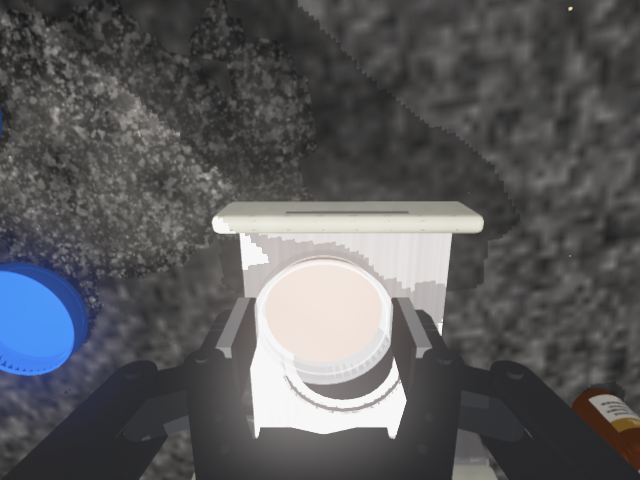

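>>> send_rows(
  targets=[
    [[-0.1, 0, 0.5], 0, -0.25],
    [[-0.1, 0, 0.45], 0, -0.25],
    [[0, 0, 0], 0, -0.25],
  ],
)

```text
time: 8.38
tcp_pos: [0.5106, 0.1895, 0.0084]
tool_rot: [-0.701, 0.709, -0.058, 0.046]
ft_force: [-0.8, 0.7, 0.8]
width: 0.664
```

```bash
python3 -c "
from h import *
s=st(); rel(s); im=robot.camera('wrist'); cv2.imwrite('pics/w14.png',im[:,:,::-1])"
```

```text
t 8.3833 p [0.5106 0.1895 0.0084] d 171.56 down [-0.0175 -0.0102 -0.9998] F [-0.76  0.7   0.82] w 0.664
dish rel recess mm x,y -36.8 0.6 bottom z 26.2
```

View pics/w14.png

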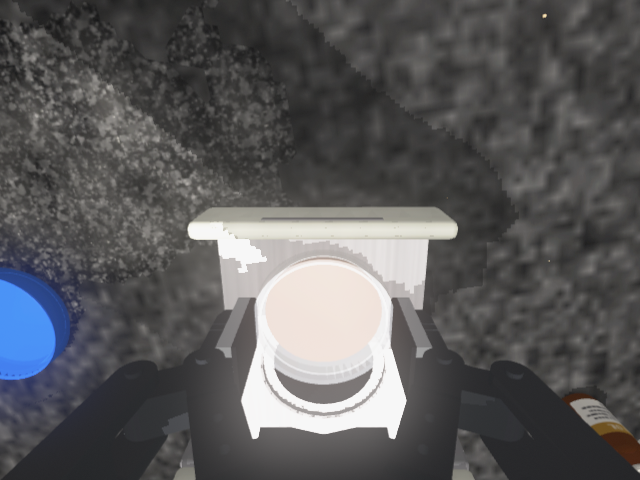

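>>> send_rows(
  targets=[
    [[0, 0.3, 0], 0, -0.25],
    [[0, 0.2, 0], 0, -0.25],
    [[0, 0.1, 0], 0, -0.25],
  ],
)

```text
time: 8.68
tcp_pos: [0.511, 0.1903, 0.0028]
tool_rot: [-0.701, 0.709, -0.057, 0.046]
ft_force: [-1.5, -1.3, 3.4]
width: 0.664
```

```bash
python3 -c "
from h import *
s=st(); rel(s)"
```

```text
t 8.6833 p [0.511  0.1903 0.0028] d 171.66 down [-0.0156 -0.0099 -0.9998] F [-1.5  -1.28  3.39] w 0.664
dish rel recess mm x,y -36.6 1.5 bottom z 20.6
```

>>> send_rows(
  targets=[
    [[0, 0, 0], 0, -0.5],
    [[0, 0, 0], 0, -0.5],
    [[0, 0, 0], 0, -0.5],
  ],
)

```text
time: 8.93
tcp_pos: [0.5109, 0.1901, 0.0026]
tool_rot: [-0.701, 0.709, -0.057, 0.046]
ft_force: [-0.7, -0.7, 0.9]
width: 0.747
```

```bash
python3 -c "
from h import *
s=st(); rel(s); im=robot.camera('wrist'); cv2.imwrite('pics/w15.png',im[:,:,::-1]);im=robot.camera('scene'); cv2.imwrite('pics/s15.png',cv2.resize(im[190:330,220:340,::-1],None,fx=5,fy=4,interpolation=2))"
```

```text
t 8.9333 p [0.5109 0.1901 0.0026] d 171.65 down [-0.0159 -0.0102 -0.9998] F [-0.73 -0.67  0.92] w 0.747
dish rel recess mm x,y -36.6 1.2 bottom z 20.4
```

View pics/w15.png

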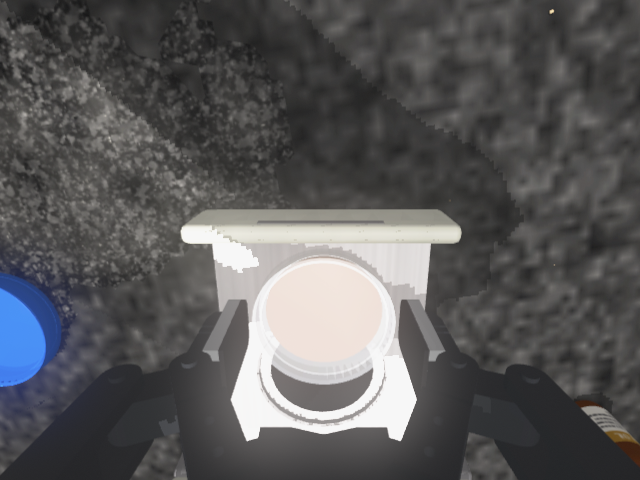

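View pics/s15.png

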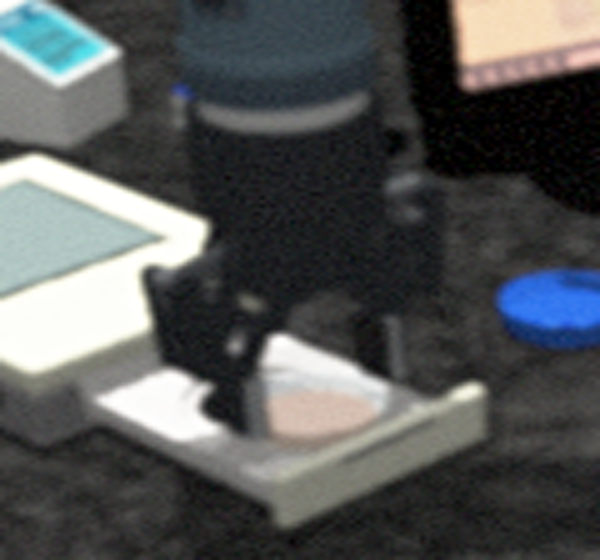

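The dish lies flat on the plate, centre (323,315), with the recess rim arc from (262,355) to (385,355) behind it. I zoom in to measure the offset.

```bash
python3 - <<'E'
from h import *
im=cv2.imread('pics/w15.png')[235:435,230:420]
l=cv2.createCLAHE(4,(4,4)); g=l.apply(cv2.cvtColor(im,cv2.COLOR_BGR2GRAY))
cv2.imwrite('pics/w15c.png',cv2.resize(im,None,fx=3,fy=3,interpolation=2)); cv2.imwrite('pics/w15g.png',cv2.resize(g,None,fx=3,fy=3,interpolation=2))
E
```

```text
(no output)
```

View pics/w15c.png

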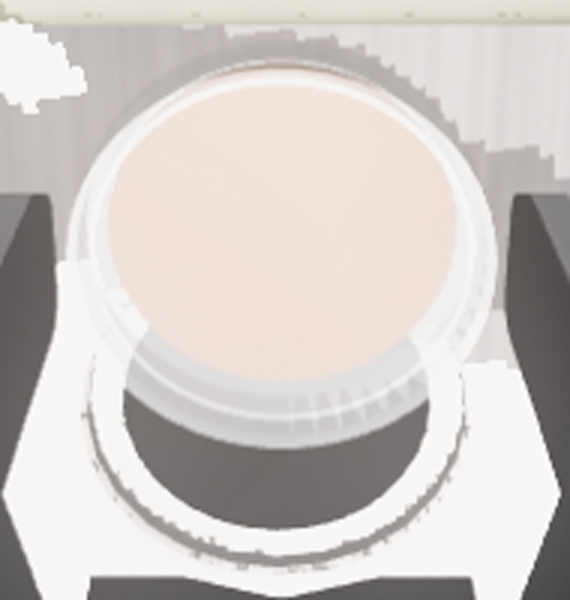

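View pics/w15g.png

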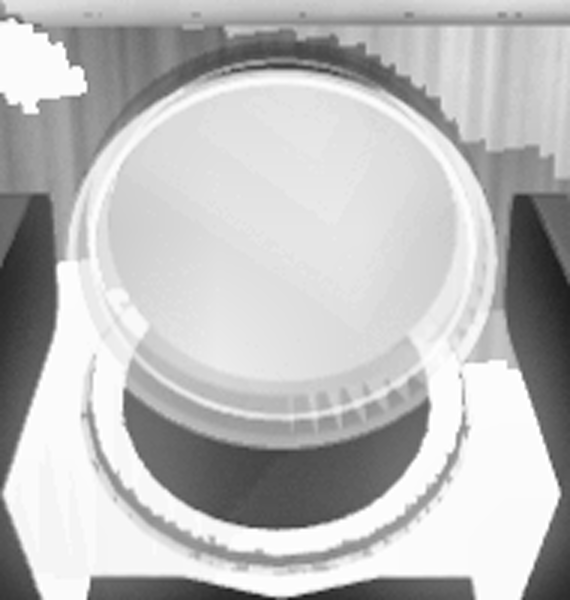

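```bash
cat > fit.py <<'E'
from h import *
from scipy.optimize import least_squares
def circ(C,pix,z,r=None):
    P=np.array([ray(C,p,z)[:2] for p in pix])
    A=np.c_[2*P,np.ones(len(P))]; x=np.linalg.lstsq(A,(P**2).sum(1),rcond=None)[0]
    rf=np.sqrt(x[2]+x[:2]@x[:2])
    if r:
        q=least_squares(lambda c:np.hypot(*(P-c).T)-r,x[:2]); return q.x,rf,np.abs(q.fun).max()
    return x[:2],rf,0
E
python3 - <<'E'
from fit import *
s=robot.state(); C=cam('wrist',s); rel(s)
f=lambda L:[(230+a/3,235+b/3) for a,b in L]
D=circ(C,f([(75,310),(125,388),(165,420),(220,440),(280,447),(340,441),(400,420),(440,390),(470,350),(490,300)]),.035,.030)
Rc=circ(C,f([(85,420),(100,470),(130,510),(180,545),(230,562),(280,567),(340,560),(390,540),(430,505),(455,470),(467,430)]),.02,.031)
Hc=circ(C,f([(122,400),(130,440),(160,485),(210,517),(277,528),(340,518),(390,487),(420,445),(430,400)]),.016)
print(D,Rc,Hc)
for c in (Rc[0],Hc[0]): print('dish rel',X@(D[0]-c)*1e3,Y@(D[0]-c)*1e3)
print('dish in tool',Rtool(s).T@(np.r_[D[0],.0275]-s['tcp_pos']))
E
```

```text
dish rel recess mm x,y -36.6 1.3 bottom z 20.4
(array([0.51190636, 0.19069174]), np.float64(0.029490954380915844), np.float64(0.00048441280677980966)) (array([0.54733226, 0.18469863]), np.float64(0.03093525795221934), np.float64(0.00031206579383175753)) (array([0.54859605, 0.18425542]), np.float64(0.025313573257835082), 0)
dish rel -35.915213177173 1.0044549619766792
dish rel -37.2283852442333 1.2674663646034672
dish in tool [ 0.00049678 -0.02490924  0.00039505]
```

>>> send_rows(
  targets=[
    [[0, 0, 0], 0, -0.25],
    [[0, 0, 0], 0, -0.25],
    [[0, 0, 0], 0, -0.25],
  ],
)

```text
time: 9.28
tcp_pos: [0.5116, 0.1905, 0.0041]
tool_rot: [-0.701, 0.709, -0.057, 0.047]
ft_force: [0.0, -0.3, -0.0]
width: 0.663
```

```bash
cat >> h.py <<'E'
REC=np.array([.5478,.1846])
def rel(s):
    d=s['tcp_pos']+Rtool(s)@[.0005,-.0178,0.0002]; print('dish rel recess mm x,y',(X@(d[:2]-REC)*1e3).round(1),(Y@(d[:2]-REC)*1e3).round(1),'bottom z',(d[2]*1e3).round(1), 'tool dirs of X,Y',(Rtool(s).T@np.r_[X,0]).round(3))
E
python3 -c "
from h import *
s=st(); rel(s)"
```

```text
t 9.2833 p [0.5116 0.1905 0.0041] d 171.63 down [-0.0148 -0.0104 -0.9998] F [ 0.03 -0.28 -0.  ] w 0.663
dish rel recess mm x,y -35.9 1.2 bottom z 21.9 tool dirs of X,Y [ 1.    -0.013  0.006]
```

>>> send_rows(
  targets=[
    [[0.5, 0, -0.03], 0, -0.25],
    [[0.5, 0, -0.03], 0, -0.25],
    [[0.5, 0, -0.02], 0, -0.25],
    [[0.5, 0, -0.02], 0, -0.25],
  ],
)

```text
time: 9.62
tcp_pos: [0.5315, 0.1865, 0.0036]
tool_rot: [-0.701, 0.709, -0.057, 0.046]
ft_force: [-1.9, 0.9, 1.6]
width: 0.66
```

```bash
python3 -c "
from h import *
s=st(); rel(s)"
```

```text
t 9.6167 p [0.5315 0.1865 0.0036] d 171.71 down [-0.0161 -0.0106 -0.9998] F [-1.89  0.95  1.59] w 0.66
dish rel recess mm x,y -15.7 0.1 bottom z 21.4 tool dirs of X,Y [ 1.    -0.014  0.005]
```

>>> send_rows(
  targets=[
    [[0.5, 0, 0], 0, -0.25],
    [[0.5, 0, 0], 0, -0.25],
    [[0.3, 0, 0], 0, -0.25],
  ],
)

```text
time: 9.87
tcp_pos: [0.5467, 0.1843, 0.0034]
tool_rot: [-0.701, 0.709, -0.057, 0.046]
ft_force: [-1.2, 0.9, 1.4]
width: 0.658
```

```bash
python3 -c "
from h import *
s=st(); rel(s); im=robot.camera('wrist')[:,:,::-1]; cv2.imwrite('pics/w16.png',im); cv2.imwrite('pics/w16c.png',cv2.resize(im[190:450,215:435],None,fx=3,fy=2.3,interpolation=2))"
```

```text
t 9.8667 p [0.5467 0.1843 0.0034] d 171.64 down [-0.016  -0.0102 -0.9998] F [-1.24  0.88  1.42] w 0.658
dish rel recess mm x,y -0.3 -0.0 bottom z 21.2 tool dirs of X,Y [ 1.    -0.014  0.006]
```

View pics/w16c.png

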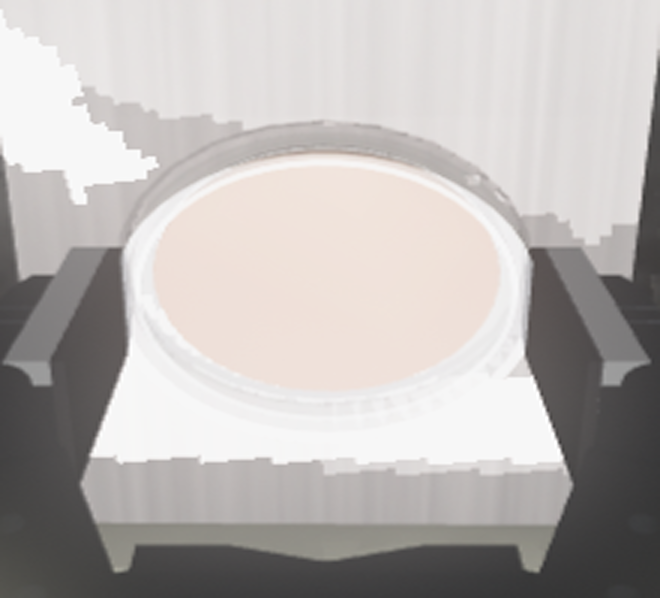

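```bash
python3 - <<'E'
from fit import *
s=robot.state(); C=cam('wrist',s); rel(s)
f=lambda L:[(215+a/3,190+b/2.3) for a,b in L]
Rc=circ(C,f([(150,197),(175,172),(210,148),(250,133),(290,125),(325,121),(365,125),(405,133),(445,150),(480,172),(505,197)]),.02,.031)
D=circ(C,f([(150,355),(185,390),(230,415),(280,428),(325,431),(370,428),(420,415),(470,388),(505,358)]),.035,.030)
print(Rc,D)
print('dish rel',X@(D[0]-Rc[0])*1e3,Y@(D[0]-Rc[0])*1e3)
E
```

```text
dish rel recess mm x,y 0.5 -0.2 bottom z 21.3 tool dirs of X,Y [ 1.    -0.013  0.007]
(array([0.54964357, 0.18456859]), np.float64(0.02995671298728251), np.float64(0.00042928464671176253)) (array([0.5449575 , 0.18515855]), np.float64(0.027190409383910683), np.float64(0.0014664296292043813))
dish rel -4.722579311359337 -0.06795390656129044
```

>>> send_rows(
  targets=[
    [[0, 0.1, 0], 0, -0.25],
    [[0, 0.1, 0], 0, -0.25],
  ],
)

```text
time: 10.08
tcp_pos: [0.5484, 0.1836, 0.0011]
tool_rot: [-0.701, 0.709, -0.057, 0.047]
ft_force: [-0.0, -0.6, 0.1]
width: 0.663
```

```bash
python3 -c "
from h import *
s=st(); rel(s)"
```

```text
t 10.0833 p [0.5484 0.1836 0.0011] d 171.54 down [-0.0145 -0.01   -0.9998] F [-0.01 -0.62  0.08] w 0.663
dish rel recess mm x,y 1.4 -0.5 bottom z 18.9 tool dirs of X,Y [ 1.    -0.013  0.008]
```

>>> send_rows(
  targets=[
    [[0, 0.1, 0], 0, -0.25],
    [[0, 0, 0], 0, -0.25],
  ],
)

```text
time: 10.25
tcp_pos: [0.5482, 0.1834, -0.0003]
tool_rot: [-0.701, 0.709, -0.057, 0.047]
ft_force: [0.9, 0.6, 1.2]
width: 0.659
```

```bash
python3 -c "
from h import *
s=st(); rel(s)"
```

```text
t 10.25 p [ 5.482e-01  1.834e-01 -3.000e-04] d 171.55 down [-0.0146 -0.0102 -0.9998] F [0.91 0.59 1.24] w 0.659
dish rel recess mm x,y 1.3 -0.7 bottom z 17.5 tool dirs of X,Y [ 1.    -0.013  0.008]
```

Down 3.7 mm with almost no force: the dish is entering the recess. I release it.

>>> send_rows(
  targets=[
    [[0, 0, 0], 0, -0.5],
    [[0, 0, 0], 0, -0.5],
    [[0, 0, 0], 0, -0.6],
    [[0, 0, 0], 0, -0.6],
  ],
)

```text
time: 10.58
tcp_pos: [0.5472, 0.1833, -0.0006]
tool_rot: [-0.701, 0.709, -0.057, 0.047]
ft_force: [-0.9, 1.0, 0.2]
width: 0.798
```

```bash
python3 -c "
from h import *
s=st(); rel(s); im=robot.camera('wrist')[:,:,::-1]; cv2.imwrite('pics/w17.png',im); cv2.imwrite('pics/w17c.png',cv2.resize(im[190:450,215:435],None,fx=3,fy=2.3,interpolation=2))
im=robot.camera('scene'); cv2.imwrite('pics/s17.png',cv2.resize(im[190:330,220:340,::-1],None,fx=5,fy=4,interpolation=2))"
```

```text
t 10.5833 p [ 0.5472  0.1833 -0.0006] d 171.6 down [-0.0156 -0.0108 -0.9998] F [-0.91  0.99  0.19] w 0.798
dish rel recess mm x,y 0.3 -0.9 bottom z 17.1 tool dirs of X,Y [ 1.    -0.014  0.007]
```

View pics/w17c.png

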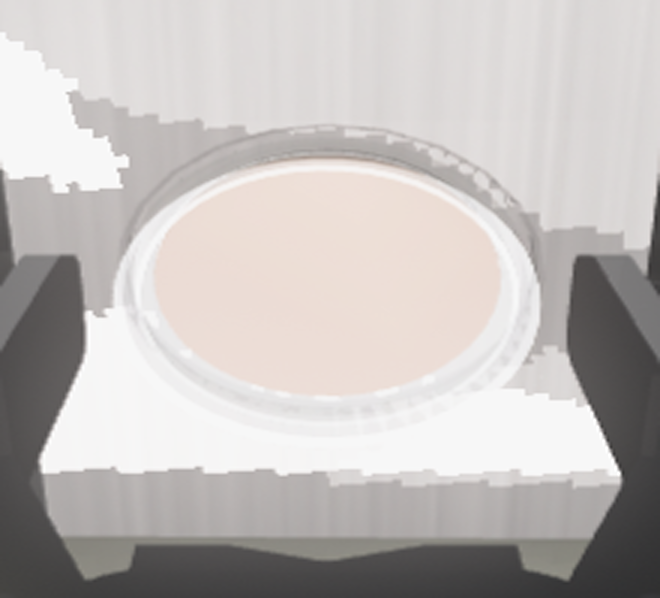

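View pics/s17.png

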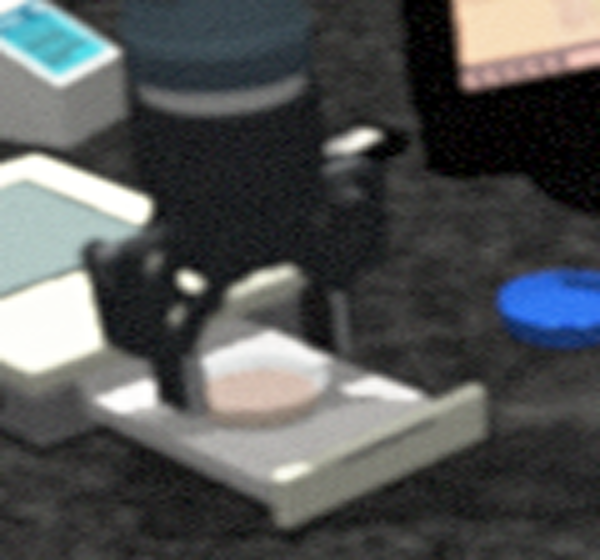

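>>> send_rows(
  targets=[
    [[0, -0.5, 0], 0, -0.8],
    [[0, -1.5, 0], 0, -0.8],
    [[0, -2.0, 0], 0, -0.8],
    [[-0.5, -2.0, 0], 0, -0.8],
    [[-0.5, -2.0, 0], 0, -0.8],
    [[0, 0, 0], 0, -0.8],
  ],
)

```text
time: 11.18
tcp_pos: [0.5377, 0.1861, 0.0858]
tool_rot: [-0.701, 0.709, -0.057, 0.046]
ft_force: [0.7, 0.3, 1.0]
width: 0.896
```

```bash
python3 -c "
from h import *
s=st(); im=robot.camera('wrist')[:,:,::-1]; cv2.imwrite('pics/w18.png',im); cv2.imwrite('pics/w18c.png',cv2.resize(im[190:390,210:440],None,fx=3.4,fy=2.9,interpolation=2))
im=robot.camera('scene'); cv2.imwrite('pics/s18.png',cv2.resize(im[250:330,230:330,::-1],None,fx=7,fy=7,interpolation=2))"
```

```text
t 11.1833 p [0.5377 0.1861 0.0858] d 171.65 down [-0.0177 -0.0109 -0.9998] F [0.71 0.29 0.98] w 0.896
```

View pics/w18.png

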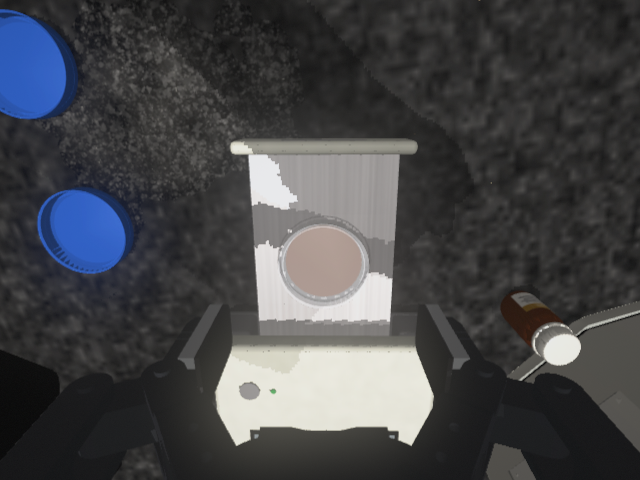

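View pics/w18c.png

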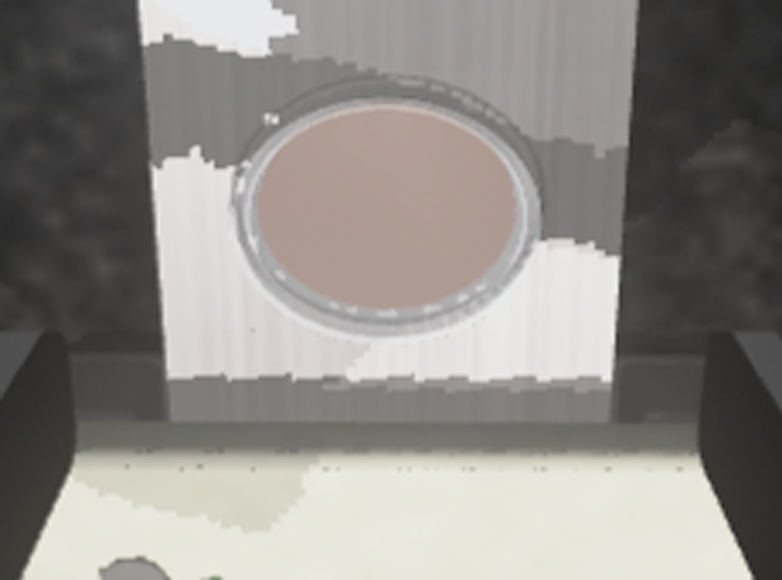

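View pics/s18.png

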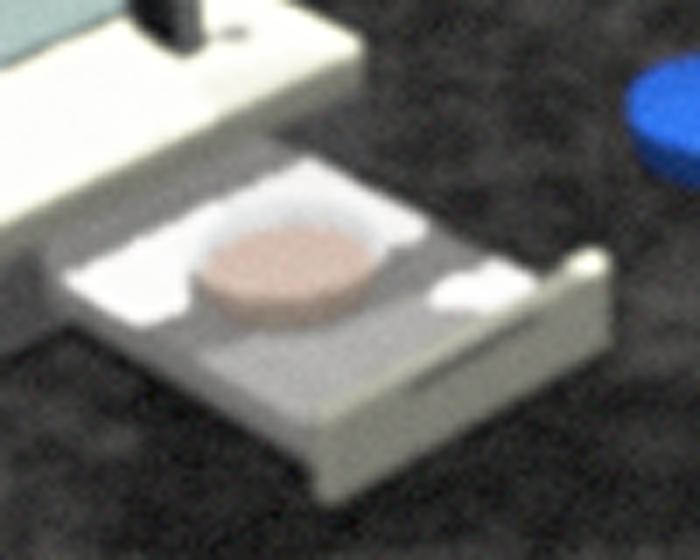

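```bash
python3 - <<'E'
from fit import *
s=robot.state(); C=cam('wrist',s)
f=lambda L:[(210+a/3.4,190+b/2.9) for a,b in L]
Rc=circ(C,f([(233,205),(245,165),(275,120),(330,88),(400,76),(460,88),(510,120),(540,170)]),.02,.031); print(Rc)
g=lambda p:((p[0]-210)*3.4,(p[1]-190)*2.9)
a=np.linspace(0,2*np.pi,73)
for z,r in ((.02,.031),(.031,.03),(.035,.03),(.016,.03)):
    P=np.array([g(proj(C,[Rc[0][0]+r*np.cos(t),Rc[0][1]+r*np.sin(t),z])) for t in a]); print(z,'min',P.min(0).round(1),'max',P.max(0).round(1))
print(proj(C,[*Rc[0],.02]))
S=cam('scene')
for z in (.016,.02,.031,.035):
    P=np.array([(proj(S,[Rc[0][0]+.03*np.cos(t),Rc[0][1]+.03*np.sin(t),z])-[230,250])*7 for t in a]);print(z,P.min(0).round(1),P.max(0).round(1))
E
```

```text
(array([0.54708288, 0.18342824]), np.float64(0.0305269798480214), np.float64(0.0007799580117170551))
0.02 min [234.3  77.5] max [550.  328.9]
0.031 min [231.9  95. ] max [551.1 347.7]
0.035 min [229.  100.1] max [553.4 356.4]
0.016 min [242.   77.4] max [542.8 317.4]
[325.24737322 261.72686814]
0.016 [189.2 229.5] [393.  340.7]
0.02 [188.1 218.2] [392.3 329.1]
0.031 [185.3 187. ] [390.4 296.9]
0.035 [184.2 175.6] [389.7 285.2]
```

The dish is home: the recess rim shows all round it in w18 (centre (325,262)), it went down about 4 mm, and its rim height in both views fits the home position better than resting on the plate. Next I go in front of the panel with the jaws shut.

```bash
python3 -c "
from h import *
s=st(); plan([.432,.1995,.086],172,6,g=1,s=s)"
```

```text
t 11.2833 p [0.5365 0.1845 0.0827] d 171.6 down [-0.0213 -0.0127 -0.9997] F [0.42 0.52 0.12] w 0.901
d0 171.60282671790412 [[[-1.76,-0.02,-0.01],-0.0012,1],[[-1.76,-0.02,-0.01],-0.0012,1],[[-1.76,-0.02,-0.0],-0.0012,1],[[-1.76,-0.02,-0.0],-0.0012,1],[[-1.76,-0.02,0.0],-0.0012,1],[[-1.76,-0.02,0.0],-0.0012,1]]
```

>>> send_rows(
  targets=[
    [[-1.7, -0.1, 0], 0, 1],
    [[-1.8, -0.1, 0], 0, 1],
    [[-1.8, -0.1, 0], 0, 1],
    [[-1.8, -0.1, 0], 0, 1],
    [[-1.8, -0.1, 0], 0, 1],
    [[-1.6, -0.1, 0], 0, 1],
    [[0, 0, 0], 0, 1],
    [[0, 0, 0], 0, 1],
    [[0, 0, 0], 0, 1],
  ],
)

```text
time: 12.03
tcp_pos: [0.4264, 0.1949, 0.0857]
tool_rot: [-0.698, 0.712, -0.064, 0.043]
ft_force: [-0.2, -0.1, 0.0]
width: 0.001
```

```bash
python3 -c "
from h import *
s=st(); im=robot.camera('wrist')[:,:,::-1]; cv2.imwrite('pics/w19.png',im)
d=s['tcp_pos'][:2]-REC; print(X@d,Y@d)
im=robot.camera('scene'); cv2.imwrite('pics/s19.png',cv2.resize(im[180:330,220:400,::-1],None,fx=4,fy=4,interpolation=2))"
```

```text
t 12.0333 p [0.4264 0.1949 0.0857] d 171.32 down [-0.0305 -0.0182 -0.9994] F [-0.25 -0.05  0.04] w 0.001
-0.12169275080960533 -0.006705858095067637
```

View pics/w19.png

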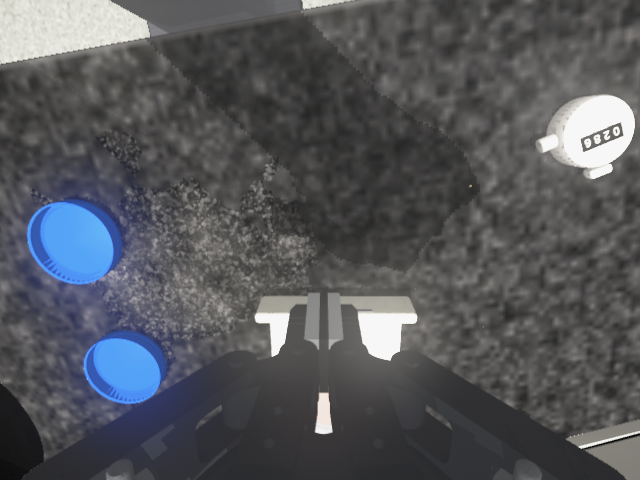

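View pics/s19.png

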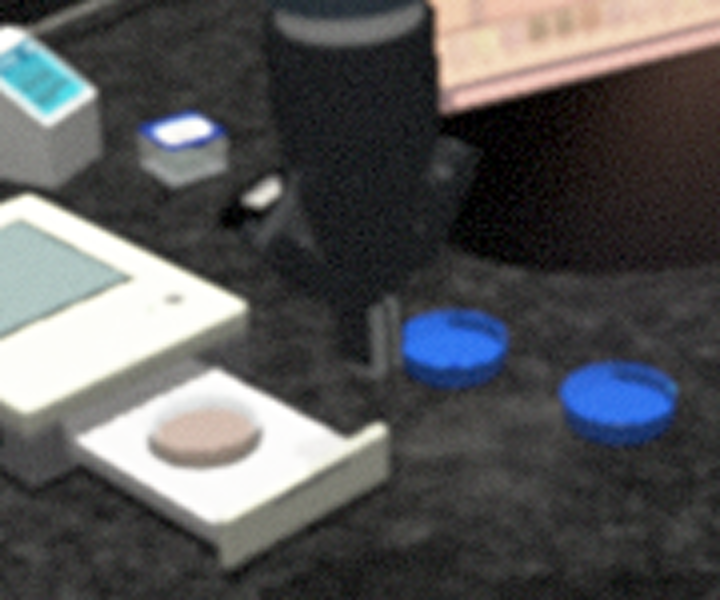

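>>> send_rows(
  targets=[
    [[0.1, 2.0, 0.3], 0, 1],
    [[0.1, 2.0, 0.3], 0, 1],
    [[0.1, 2.0, 0.2], 0, 1],
    [[0, 1.5, 0.1], 0, 1],
    [[0, 1.0, 0], 0, 1],
    [[0, 0.5, 0], 0, 1],
    [[0, 0, 0], 0, 1],
  ],
)

```text
time: 12.72
tcp_pos: [0.44, 0.2019, -0.0074]
tool_rot: [-0.699, 0.71, -0.065, 0.05]
ft_force: [-0.6, 0.2, 0.1]
width: -0.002
```

```bash
python3 -c "
from h import *
s=st(); im=robot.camera('wrist')[:,:,::-1]; cv2.imwrite('pics/w20.png',im)
d=s['tcp_pos'][:2]-REC; print(X@d,Y@d)
im=robot.camera('scene'); cv2.imwrite('pics/s20.png',cv2.resize(im[180:330,220:400,::-1],None,fx=4,fy=4,interpolation=2))"
```

```text
t 12.7167 p [ 0.44    0.2019 -0.0074] d 170.66 down [-0.0222 -0.0133 -0.9997] F [-0.56  0.25  0.13] w -0.002
-0.10918899442750872 0.002078518493906
```

View pics/w20.png

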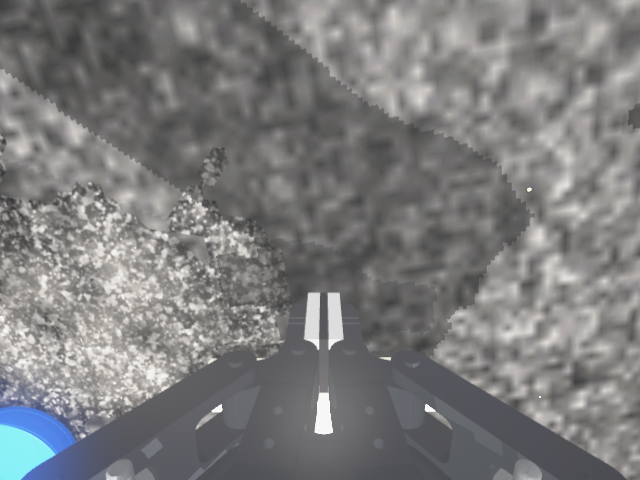

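View pics/s20.png

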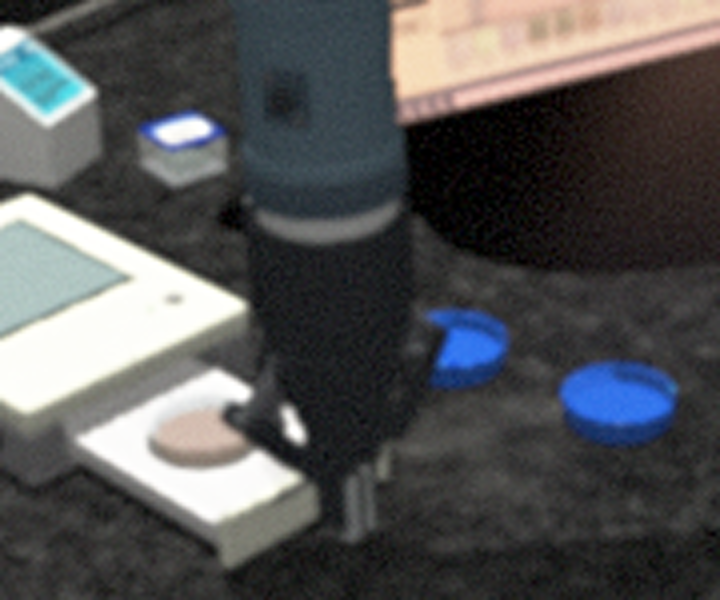

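>>> send_rows(
  targets=[
    [[0.6, 0, 0], -0.01, 1],
    [[0.5, 0, 0], 0, 1],
    [[0.3, 0, 0], 0, 1],
    [[0.3, 0, 0], 0, 1],
    [[0.3, 0, 0], 0, 1],
    [[0.3, 0, 0], 0, 1],
    [[0.3, 0, 0], 0, 1],
  ],
)

```text
time: 13.4
tcp_pos: [0.4598, 0.2003, -0.0039]
tool_rot: [-0.699, 0.711, -0.064, 0.042]
ft_force: [-6.9, 0.5, 5.4]
width: 0.0
```

```bash
python3 -c "
from h import *
s=st(); 
d=s['tcp_pos'][:2]-REC; print(X@d,Y@d)
im=robot.camera('scene'); cv2.imwrite('pics/s21.png',cv2.resize(im[180:330,220:400,::-1],None,fx=4,fy=4,interpolation=2))"
```

```text
t 13.4 p [ 0.4598  0.2003 -0.0039] d 171.38 down [-0.0332 -0.0148 -0.9993] F [-6.86  0.52  5.44] w 0.0
-0.08929577373644079 0.003288554224339621
```

View pics/s21.png

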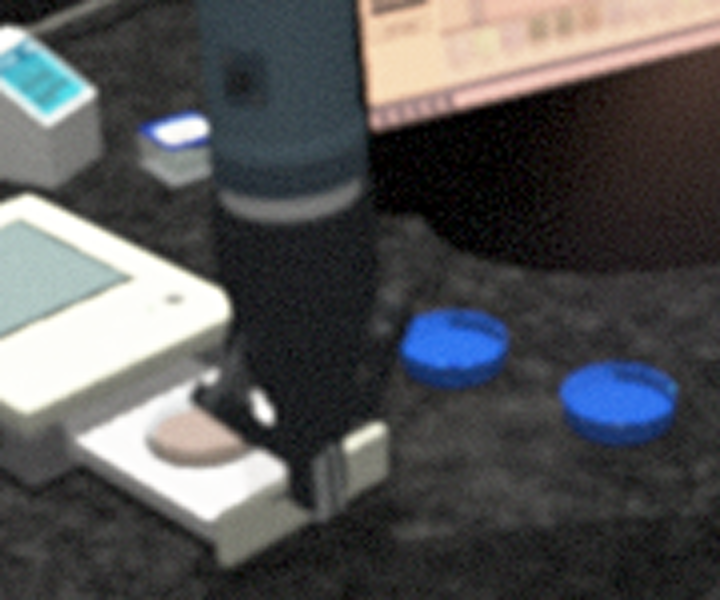

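>>> send_rows(
  targets=[
    [[0.5, 0.05, 0], 0, 1],
    [[0.6, 0.05, 0], 0, 1],
    [[0.7, 0.05, 0], 0, 1],
    [[0.7, 0.05, 0], 0, 1],
  ],
)

```text
time: 13.78
tcp_pos: [0.4677, 0.1993, -0.0068]
tool_rot: [-0.696, 0.714, -0.071, 0.03]
ft_force: [-7.7, 2.0, 6.2]
width: -0.002
```

```bash
python3 -c "
from h import *
s=st(); 
d=s['tcp_pos'][:2]-REC; print(X@d,Y@d)
im=robot.camera('scene'); cv2.imwrite('pics/s22.png',cv2.resize(im[180:330,220:400,::-1],None,fx=4,fy=4,interpolation=2))"
```

```text
t 13.7833 p [ 0.4677  0.1993 -0.0068] d 171.74 down [-0.0608 -0.0212 -0.9979] F [-7.67  2.04  6.2 ] w -0.002
-0.08138196033658004 0.003401931627063981
```

View pics/s22.png

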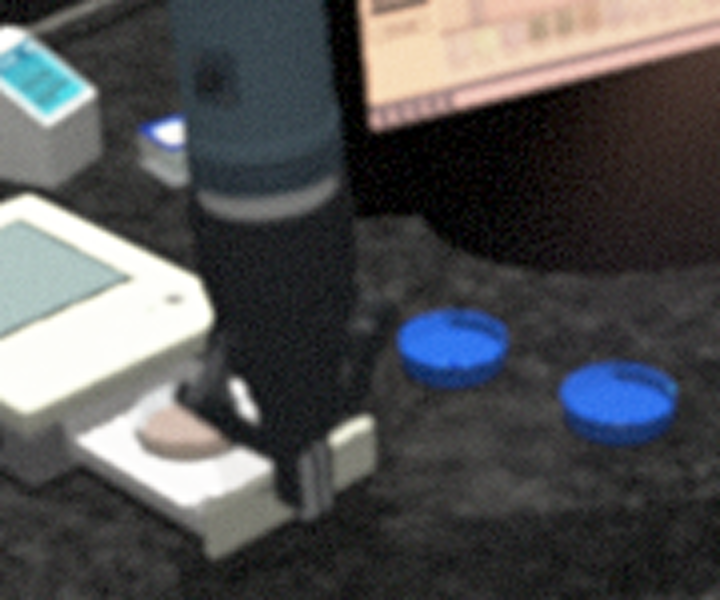

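>>> send_rows(
  targets=[
    [[1.3, -0.3, 0], 0, 1],
    [[1.5, -0.2, 0], 0, 1],
    [[1.5, -0.2, 0], 0, 1],
  ],
)

```text
time: 14.08
tcp_pos: [0.4909, 0.1953, -0.006]
tool_rot: [-0.693, 0.717, -0.08, 0.015]
ft_force: [-9.0, 0.7, 4.9]
width: -0.0
```

```bash
python3 -c "
from h import *
s=st(); 
d=s['tcp_pos'][:2]-REC; print(X@d,Y@d)
im=robot.camera('scene'); cv2.imwrite('pics/s23.png',cv2.resize(im[180:330,220:400,::-1],None,fx=4,fy=4,interpolation=2)); st()"
```

```text
t 14.0833 p [ 0.4909  0.1953 -0.006 ] d 172.17 down [-0.0945 -0.0273 -0.9951] F [-8.96  0.67  4.85] w -0.0
-0.05782571550565181 0.002725411429835885
t 14.1333 p [ 0.4947  0.1949 -0.0058] d 172.04 down [-0.0908 -0.0259 -0.9955] F [-4.54  0.85 -1.56] w 0.001
```

View pics/s23.png

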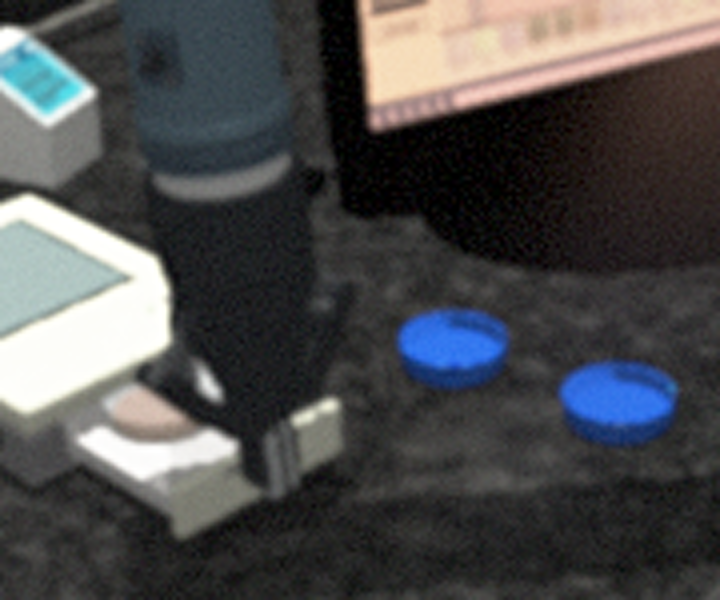

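```bash
python3 -c "
from h import *
for i in range(3): robot.camera('scene'); st()"
```

```text
t 14.1833 p [ 0.4948  0.1949 -0.0059] d 172.01 down [-0.0891 -0.0254 -0.9957] F [-4.94 -0.06  1.36] w 0.0
t 14.2333 p [ 0.4948  0.1949 -0.0059] d 172.04 down [-0.0881 -0.0254 -0.9958] F [-4.15  0.64  0.24] w -0.001
t 14.2833 p [ 0.4948  0.1949 -0.0059] d 172.06 down [-0.0873 -0.0255 -0.9959] F [-4.38  0.87 -0.95] w 0.0
```

>>> send_rows(
  targets=[
    [[-0.4, -0.4, 0], 0, 1],
    [[0, -0.5, 0], 0, 1],
    [[0, 0, 0], 0, 1],
  ],
)

```text
time: 14.53
tcp_pos: [0.4947, 0.1955, 0.0049]
tool_rot: [-0.694, 0.715, -0.076, 0.021]
ft_force: [0.0, -0.7, 0.1]
width: -0.002
```

```bash
python3 -c "
from h import *
st(); robot.camera('top'); s=st(); d=s['tcp_pos'][:2]-REC; print(X@d,Y@d)"
```

```text
t 14.5333 p [0.4947 0.1955 0.0049] d 172.1 down [-0.08   -0.0245 -0.9965] F [ 0.03 -0.74  0.06] w -0.002
t 14.5833 p [0.4946 0.1954 0.0048] d 172.09 down [-0.0803 -0.0246 -0.9965] F [ 0.23 -0.04  0.09] w -0.0
-0.05416131088714227 0.0033402928597405087
```

>>> send_rows(
  targets=[
    [[0.8, 0, 0], 0, 1],
    [[1.6, 0, 0], 0, 1],
    [[1.7, -0.1, 0], 0, 1],
    [[1.7, -0.1, 0], 0, 1],
  ],
)

```text
time: 14.92
tcp_pos: [0.5341, 0.1899, 0.0031]
tool_rot: [-0.69, 0.719, -0.085, 0.007]
ft_force: [-9.2, 0.1, 8.1]
width: -0.004
```

```bash
python3 -c "
from h import *
st(); im=robot.camera('scene'); cv2.imwrite('pics/s24.png',cv2.resize(im[180:330,220:400,::-1],None,fx=4,fy=4,interpolation=2)); s=st(); d=s['tcp_pos'][:2]-REC; print(X@d,Y@d)"
```

```text
t 14.9167 p [0.5341 0.1899 0.0031] d 172.41 down [-0.1127 -0.033  -0.9931] F [-9.19  0.15  8.07] w -0.004
t 14.9667 p [0.5386 0.1895 0.0031] d 172.28 down [-0.1076 -0.0308 -0.9937] F [-3.34  0.4   1.56] w 0.003
-0.00977764783499227 0.0035885746430869728
```

View pics/s24.png

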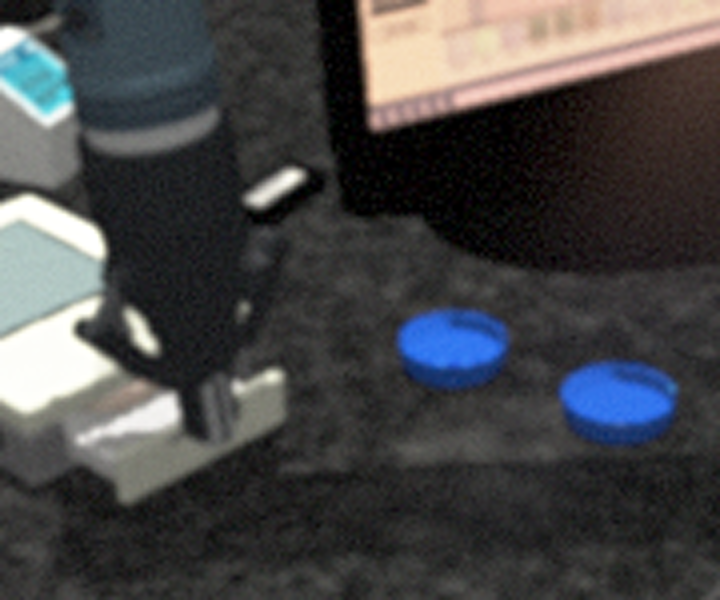

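>>> send_rows(
  targets=[
    [[1.5, -0.15, 0], 0, 1],
    [[1.5, -0.15, 0], 0, 1],
  ],
)

```text
time: 15.13
tcp_pos: [0.5579, 0.1867, 0.0029]
tool_rot: [-0.688, 0.72, -0.09, 0.001]
ft_force: [-8.4, -0.5, 7.0]
width: -0.002
```

```bash
python3 -c "
from h import *
st(); im=robot.camera('scene'); cv2.imwrite('pics/s25.png',cv2.resize(im[180:330,200:380,::-1],None,fx=4,fy=4,interpolation=2)); s=st(); d=s['tcp_pos'][:2]-REC; print(X@d,Y@d)"
```

```text
t 15.1333 p [0.5579 0.1867 0.0029] d 172.43 down [-0.1285 -0.0358 -0.9911] F [-8.37 -0.54  7.01] w -0.002
t 15.1833 p [0.5613 0.1864 0.0029] d 172.32 down [-0.1249 -0.0342 -0.9916] F [-4.28 -0.25  1.92] w -0.004
0.013078018298564063 0.0036928651493648903
```

View pics/s25.png

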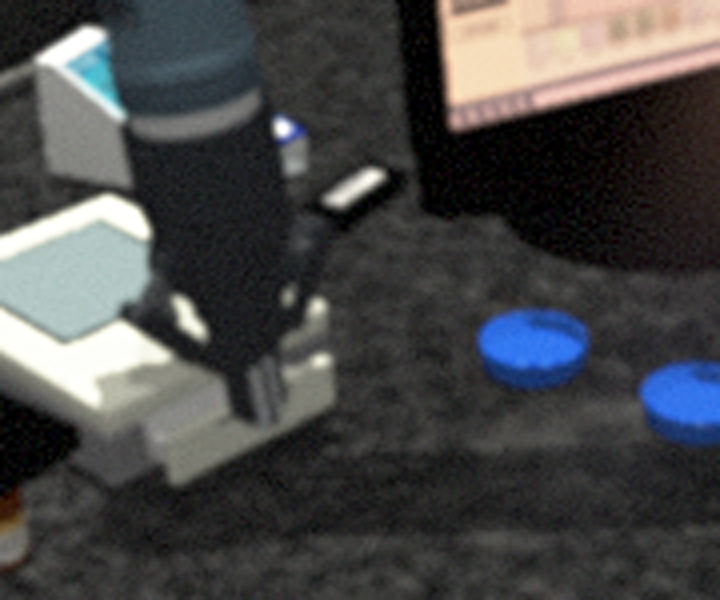

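>>> send_rows(
  targets=[
    [[0.9, -0.1, 0], 0, 1],
    [[0.9, -0.1, 0], 0, 1],
  ],
)

```text
time: 15.35
tcp_pos: [0.5711, 0.1849, 0.0029]
tool_rot: [-0.687, 0.72, -0.095, -0.004]
ft_force: [-8.4, -0.3, 6.9]
width: 0.003
```

```bash
python3 -c "
from h import *
st(); im=robot.camera('scene'); cv2.imwrite('pics/s26.png',cv2.resize(im[230:310,210:310,::-1],None,fx=7,fy=7,interpolation=2)); s=st(); d=s['tcp_pos'][:2]-REC; print(X@d,Y@d)"
```

```text
t 15.35 p [0.5711 0.1849 0.0029] d 172.4 down [-0.1417 -0.0379 -0.9892] F [-8.43 -0.28  6.85] w 0.003
t 15.4 p [0.5728 0.1848 0.0028] d 172.35 down [-0.1399 -0.0371 -0.9895] F [-6.01  0.24  3.9 ] w -0.005
0.02477765368053014 0.0036609678213280253
```

View pics/s26.png

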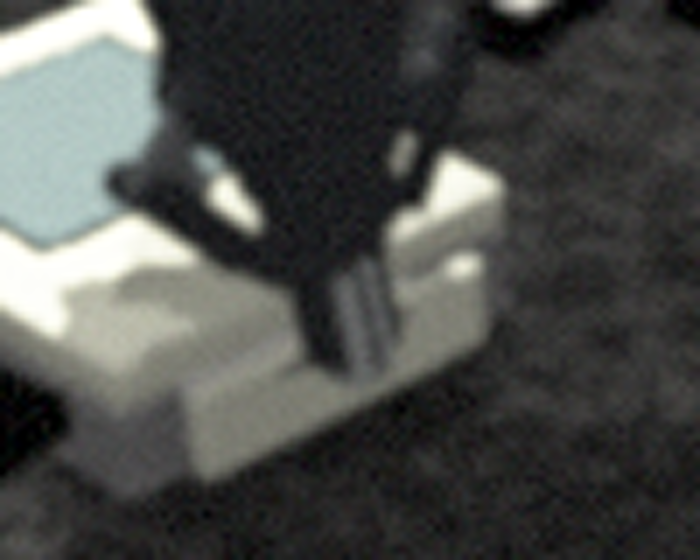

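>>> send_rows(
  targets=[
    [[0.6, -0.08, 0], 0, 1],
    [[0.6, -0.08, 0], 0, 1],
  ],
)

```text
time: 15.57
tcp_pos: [0.5739, 0.1844, 0.0031]
tool_rot: [-0.685, 0.721, -0.101, -0.012]
ft_force: [-14.5, -1.0, 9.0]
width: -0.001
```

```bash
python3 -c "
from h import *
st(); im=robot.camera('scene'); cv2.imwrite('pics/s27.png',cv2.resize(im[230:310,210:310,::-1],None,fx=7,fy=7,interpolation=2)); s=st(); d=s['tcp_pos'][:2]-REC; print(X@d,Y@d)"
```

```text
t 15.5667 p [0.5739 0.1844 0.0031] d 172.41 down [-0.1623 -0.0412 -0.9859] F [-14.54  -0.97   9.03] w -0.001
t 15.6167 p [0.5738 0.1844 0.0031] d 172.39 down [-0.1632 -0.0414 -0.9857] F [-12.11  -0.44   9.16] w 0.0
0.02580423849514617 0.003452778196804541
```

View pics/s27.png

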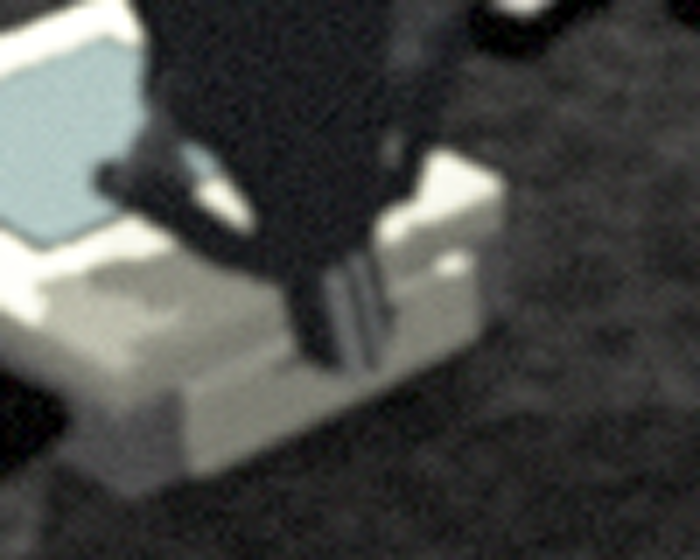

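Force rose to 14.5 N with no more travel, so it seems to be at its stop. I back off and look.

>>> send_rows(
  targets=[
    [[-1.0, 0, 0], 0, 1],
    [[-2.0, 0, 0], 0, 1],
    [[-2.0, -0.5, 0], 0, 1],
    [[-2.0, -1.5, 0], 0, 1],
    [[-2.0, -2.0, 0], 0, 1],
    [[-2.0, -2.0, 0], 0, 1],
    [[0, 0, 0], 0, 1],
  ],
)

```text
time: 16.2
tcp_pos: [0.4782, 0.1993, 0.0805]
tool_rot: [-0.685, 0.722, -0.101, -0.007]
ft_force: [0.6, 0.6, -0.2]
width: -0.003
```

```bash
python3 -c "
from h import *
st(); im=robot.camera('scene'); cv2.imwrite('pics/s28.png',cv2.resize(im[230:310,210:310,::-1],None,fx=7,fy=7,interpolation=2)); im=robot.camera('top');cv2.imwrite('pics/t28.png',im[:,:,::-1]);s=st(); im=robot.camera('wrist');cv2.imwrite('pics/w28.png',im[:,:,::-1])"
```

```text
t 16.2 p [0.4782 0.1993 0.0805] d 172.14 down [-0.1549 -0.0416 -0.9871] F [ 0.6   0.63 -0.18] w -0.003
t 16.3 p [0.4797 0.1967 0.0777] d 171.94 down [-0.1562 -0.0431 -0.9868] F [-0.73 -0.49  0.44] w 0.0
```

View pics/s28.png

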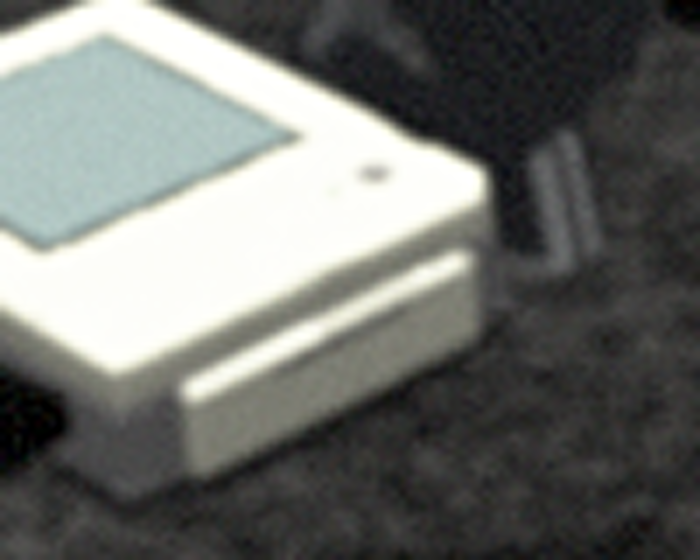

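View pics/w28.png

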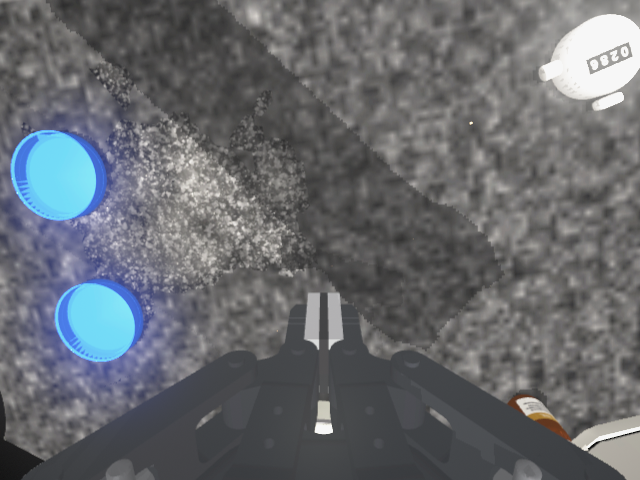

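View pics/t28.png

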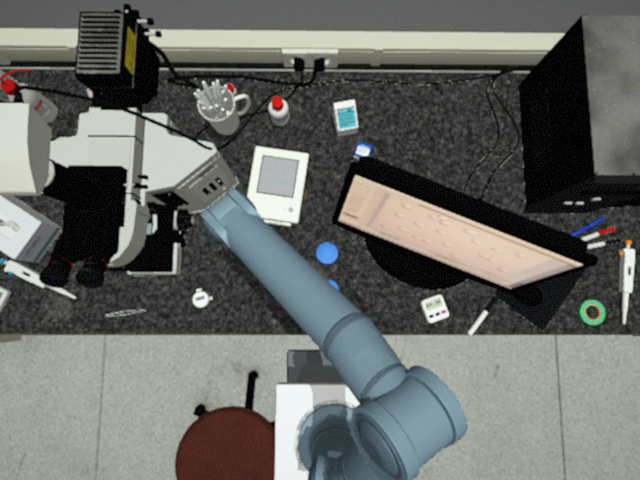

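```bash
python3 - <<'E'
from h import *
S=cam('scene'); O=np.array([.6944,.1609])
pr=lambda x,y,z:((proj(S,[*(O+X*x+Y*y),z])-[210,250-20])*7).round(1)
for n,(x,y,z) in dict(coverL=(-.1,.075,.05),coverR=(-.1,-.075,.05),pTL=(-.108,.055,.035),pTR=(-.108,-.055,.035),pBL=(-.108,.055,.005),pBR=(-.108,-.055,.005),pTLi=(-.1,.055,.035)).items(): print(n,pr(x,y,z))
print('5mm open',pr(-.113,.055,.035),pr(-.113,.055,.005),pr(-.113,-.055,.005))
im=cv2.imread('pics/s28.png'); cv2.imwrite('pics/s28c.png',cv2.resize(im[150:520,80:520],None,fx=1.8,fy=1.6))
E
```

```text
coverL [118.3 362.9]
coverR [508.3 174.4]
pTL [195.9 389.7]
pTR [479.9 248.8]
pBL [205.3 476. ]
pBR [485.4 331.7]
pTLi [179.  379.7]
5mm open [206.5 396.1] [215.8 482.5] [496.  337.4]
```

View pics/s28c.png

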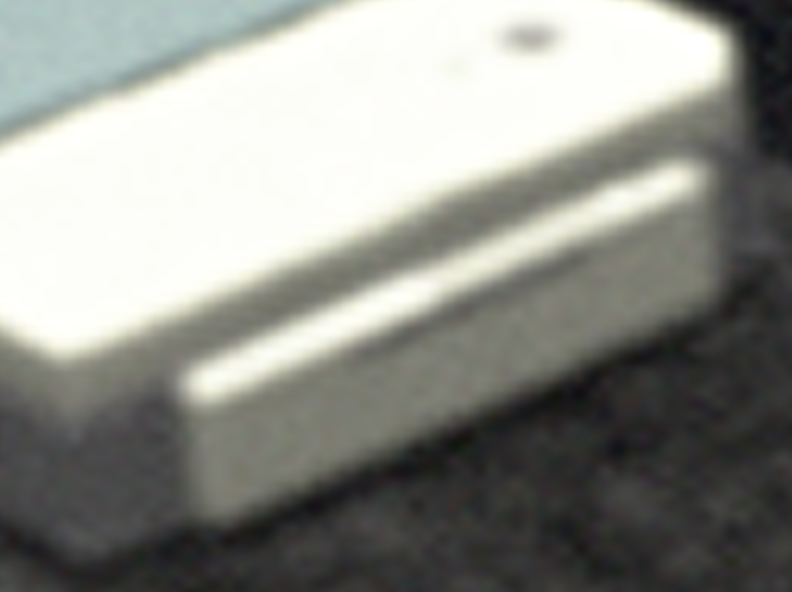

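>>> send_rows(
  targets=[
    [[0, -2.0, 0], 0, 1],
    [[0, -2.5, 0], 0, 1],
    [[1.5, -1.5, 0], 0, 1],
    [[3.0, 0, 0], 0, 1],
    [[3.0, 0, 0], 0, 1],
    [[0, 0, 0], 0, 1],
  ],
)

```text
time: 16.85
tcp_pos: [0.5689, 0.18, 0.1188]
tool_rot: [-0.681, 0.724, -0.107, -0.005]
ft_force: [1.2, -1.2, 0.2]
width: 0.0
```

```bash
python3 -c "
from h import *
s=st(); im=robot.camera('wrist');cv2.imwrite('pics/w29.png',im[:,:,::-1])
O=np.array([.6944,.1609]);C=cam('wrist',s)
for x in (-.1,-.108): print(x,[proj(C,[*(O+X*x+Y*y),.035]).round(1) for y in (.055,-.055)])
print([proj(C,[*(O-X*.1+Y*y),.05]).round(1) for y in (.075,-.075)])"
```

```text
t 16.85 p [0.5689 0.18   0.1188] d 171.41 down [-0.1621 -0.0483 -0.9856] F [ 1.17 -1.15  0.22] w 0.0
-0.1 [array([405.1, 289.8]), array([255.4, 286.2])]
-0.108 [array([405.6, 279.1]), array([255. , 275.8])]
[array([438.2, 297.4]), array([222.2, 291.9])]
```

View pics/w29.png

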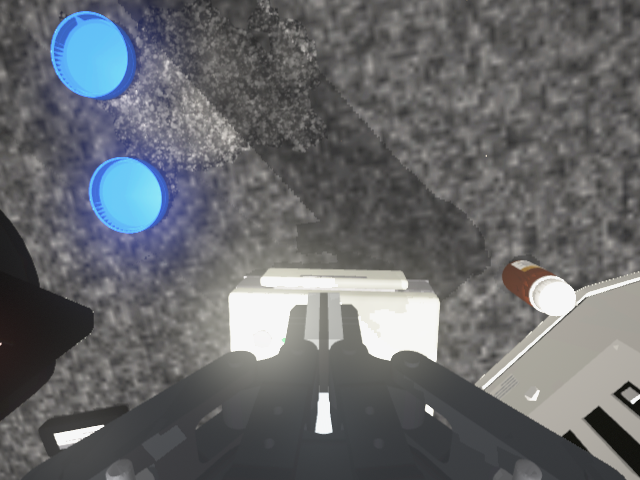

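The wrist view shows the panel (262–407, 267–290) tight against the cover edge. Its outer top edge is at about row 277, and the shut position predicts 276. The bottle and blue dishes are where they were. The arm is clear, so I hand in.

```bash
python3 -c "
from station import robot
print(robot.finish_job())"
```

```text
the job is handed in; nothing more can be done
None
```

The petri dish is in the scanner drawer's round recess and the drawer is shut; I handed the job in after about 17 s.

**What I did:**
- I laid the pink dish flat on the plate and let go.
- I gripped it again and slid it about 37 mm to the recess, where it went down about 4 mm with almost no force, and I released it.
- I pushed the drawer shut with closed fingers at about 7–9 N. It stopped moving at about 14.5 N.

**Last checks:**
- **Drawer:** the scene and wrist views put the front panel within about 1–2 mm of its shut position, tight against the cover.
- **Dish:** the recess rim showed all round the dish before the push, and the dish passed through the slot without a force jump.
- **Other things:** the other objects I could see in the last views (the blue dishes, the bottle, the counter and the timer) looked undisturbed.

**What disagreed or went less well:**
- **Finger length:** the fingers really end about 25 mm behind the reported tool point, so the first test close shut above the dish without touching it.
- **Tilt:** the tool drifted out of vertical. The held dish was up to about 1.5° off level before I laid it down and let it settle. The tool leaned about 9–10° by the end of the push.
- **Recess position:** camera estimates of the recess centre differed by up to about 2 mm, so I relied on the height drop to find the fit.

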